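Put the crumb tray back under the bread board and lock it

TASK

The crumb tray of the slatted bread board has been emptied and left lying on the stand. Swing the cam lever beside the board's mouth open, slide the tray along the worktop, without lifting it, under the board until its front panel is fully home against the runners, then swing the lever back so that it locks the tray in. Leave the timer, the cups and everything else on the stand where they are.

Things in the scene. Friction and masses are not known exactly. Their poses are not given: they have to be found in the camera images.
- bread_board: Slatted light-wood bread board, 190 x 189 x 40 mm, fixed. Origin: centre of its underside, on the worktop. +x: direction in which the tray slides in; the mouth is the -x end. Wooden top at z 15 to 40 mm on two steel runners along x, 15 mm high, inner faces at y = +-76.5, outer at +-94.5 mm, with half-round ends (radius 9 mm) whose front lies at x = -95 mm.
- tray_mouth (a point): Middle of the slot's mouth, on the worktop: point (-95, 0, 0) mm of the bread board. The slot between the runners is 153 mm wide, 15 mm high, and has the worktop as its floor. The tray is home when its front panel touches both runner ends: tray origin then at (-37, 0, 0) mm of the bread board, axes parallel; side clearance 1.5 mm each.
- crumb_tray: Loose shallow open steel pan, 0.28 to 0.56 kg, flat on the worktop. Origin: centre of the pan's underside. Pan x -58 to 58 mm, y -75 to 75 mm, 12 mm high, corners cut off 10 mm; floor 3 mm, walls 4 mm thick, open above. The +x edge enters the slot first; an upright front panel stands along the -x end: x -66 to -58, y -83 to 83, up to 25 mm above the worktop.
- tray_panel (a point): Middle of the outer (pushed) face of the tray's front panel, 13 mm above its underside: the point (-66, 0, 13) mm of the tray.
- cam_lever (a joint): Lever angle about its upright pivot, rad, counter-clockwise from above; stays where left (friction 0.06 N m). 0 = locked: steel nose (20 mm wide, 36 mm long, z 9 to 23 mm) points along the board's +y across the mouth, 1 mm in front of a home panel. 1.65 = open stop. Above about 1.5 the nose is clear of the tray's path, below it blocks. Closed on a tray a few mm proud, it cams it home.
- lever_pivot (a point): Pivot axis of the cam lever: the point (-114, -97, 18) mm of the bread board (beside the mouth, on the board's -y side). Its small steel foot lies behind and below it (6 mm high).
- lever_knob (a point): Centre of the black upright knob (18 mm thick, z 11 to 40 mm) at the end of the lever's black handle (11 mm wide, z 13 to 23 mm), 55 mm from the pivot. Locked, the handle points from the pivot along board direction (-0.883, -0.469), away from the mouth and slightly outward; opening swings it outward toward the board's -y.
- timer: Wind-up kitchen timer, 66 mm across, 48 mm high; origin centre of its underside. The timer and the two cups share three places in any order: one close beside the tray's lane near the mouth, on the board's +y side, and two off the lane's -y side, one of them close to where the tray lies. Leave alone.
- cup_two: A second small steel cup of the same size (64 mm across, 36 mm high); origin centre of its underside. Leave alone.
- cup: Small steel cup, 64 mm across at the rim, 36 mm high; origin centre of its underside. Leave alone. Other things on the stand cannot move: bowls (115 mm high), a spice tub (61 mm) and a canister (130 mm) along the edge next to the robot, a utensil pot (325 mm) behind the board, a whisk by the far edge.

How it is judged:
By the outcome, as a careful person would: the job done as asked, in the order asked, and still so for the second after the job is handed in, with the robot touching nothing.
It also fails if it takes over 72 s, if anything falls off the work surface, if the arm or the gripper's body presses on something with over 40 N, if the wrist force passes 120 N, or if a joint passes its speed limit or range.

ROBOT

A 6-joint arm with a two-finger parallel gripper is mounted at the origin on a cart in front of the work surface, level with it; the furniture and walls round the work are solid. World frame = base frame: x ahead of the robot, y to its left, z up, the work surface at z = 0. Lengths are in m, angles in degrees, forces in N, time in s.
With the tool pointing down it reaches from about 0.35 to 0.875 m from the base axis. Payload 4.2 kg.
Tool frame: the origin (TCP) lies between the finger pads; the fingertips stand 14 mm ahead of it and the grasp point (between the pads) lies 5 mm behind it; z points along the fingers, y is the line along which they close (so a half turn about z gives the same grasp; the last joint's range is limited). The gripper opens to 87 mm and grips with 3 to 60 N. Pads are 19 mm wide; open, the fingers measure 117 mm over their backs; the gripper's body (75 mm by 190 mm) begins 51 mm behind the grasp point.
Start: joints at [-62.074, 22.042, 0.453, 0, -68.411, -14.817], TCP at [0.142, -0.609, 0.237] pointing down, gripper open.
Joint ranges: [-179.83, 179.83], [-69.29, 118.12], [-61.27, 80.66], [-181.25, 117.63], [-171.15, -9.14], [-177.46, 177.46]. Speed limits (degrees/s): [159.86, 159.86, 180, 180, 180, 180].

INTERFACE

Orientations are given as a 3x3 rotation matrix whose columns are the frame's x, y, z axes.
In Python, from station import * gives the robot as it stands. The module is installed in compiled form; this text tells all that it offers.
- The arm moves only by the tool play_rows, never from a script. Its argument "steps" is a list of rows, each an object of numbers: "ax", "ay", "az": the turn, a rotation vector about the tool's x, y, z in degrees; "dx", "dy", "dz": the shift along the tool's x, y, z in mm; "claw": the finger opening in mm, from 0 to 87. A call has 1 to 20 rows; each row shifts and turns the commanded pose from where the row before left it, along the tool's axes as they then stand; what a row does not reach is not made up. A row lasts 1/10 s, in which the tool goes at most 50 mm and 8.59 degrees, less where a joint would pass 70% of its speed; a pose out of reach is approached as far as the arm can. A call with a gripper value outside its range is refused whole. The fingers move at their own pace and stop on an object; the grip force is fixed at half the most. Time passes only in rows, so rows that do not move let the fingers close. It gives the time, the measured TCP pose, the force, the opening and the grip force at its end, in the units of the state.
- sense(): the state, without advancing time (a new reading comes with each control period).
- capture(name): name is "scene" or "side" or "wrist"; returns a dict with "frame" (384x512x3 uint8, blue, green, red), "range_z" (384x512 float32, m along the optical axis (not along the pixel's ray), 0 where there is no reading), "fx", "fy", "cx", "cy" (pixels), "k1" (the pictures are not rectified: a ray, as slopes to the right and down, at radius r is drawn at 1 + k1 r^2 times it, then the intrinsics apply), "xyz" and "rotation" of the camera in the world. Camera axes: x right, y down, z forward; pixel columns grow to the right and rows downward; lengths in m; the calibration is good to about 2 mm. A picture is of the moment at which its call begins.
- finish_job(): hands the job in; it is judged then, once.
The state is a dict: "time_s": time; "joints": joint angles; "joint_velocities": joint speeds; "effort": joint torques, N m; "tcp_pos": TCP position; "ee_rot": TCP orientation; "wrist_force": force on the tool from outside, world axes, zero at the start; "moment": the same for the moment, N m; "gripper_width": opening from 0.0 (shut) to 1.0 (fully open); "gripper_force": force on a finger pad.
Only numpy, scipy, OpenCV 4.12 (cv2) and the standard library are available. Lean on these libraries where they do the work, as an engineer would, in place of code of your own. Each camera call takes 0.05 s, during which the arm holds its last target. There are 200 camera calls.

## Working session

There is one attempt and no reset: what is moved stays moved. The work goes in short steps, Python scripts to look and compute and a tool call to move; the robot and the scene stay as the last step left them, time stands still between calls to the robot, and variables do not carry over. Pictures are saved under pics/ and viewed, at most 10 in all, crops included, and the job is handed in when it is done.

Besides the shell and the picture viewer there is one more tool, called after "Request:" as name(argument=value, ...) on one line, values as JSON. play_rows: Moves the arm, as the interface text tells. Its arguments: {"type":"object","properties":{"steps":{"type":"array"}},"required":["steps"]}

```bash
mkdir -p pics
cat > h.py <<'E'
from station import *
import numpy as np, cv2
def cloud(c):
    h,w=c["range_z"].shape
    u,v=np.meshgrid(np.arange(w),np.arange(h))
    xd=(u-c["cx"])/c["fx"]; yd=(v-c["cy"])/c["fy"]
    x,y=xd.copy(),yd.copy()
    for _ in range(8):
        s=1+c["k1"]*(x*x+y*y); x=xd/s; y=yd/s
    z=c["range_z"]
    P=np.stack([x*z,y*z,z],-1)@np.array(c["rotation"]).T+np.array(c["xyz"])
    P[z<=0]=np.nan
    return P
E
python3 - <<'E'
from h import *
for n in("scene","side"):
    c=capture(n); np.savez(n+'0.npz',P=cloud(c),f=c["frame"]); print(n,c["xyz"],np.round(c["rotation"],2).tolist())
    cv2.imwrite(f"pics/{n}0.png",c["frame"])
print(sense())
E
```

```text
scene [0.17508823 0.85655257 0.51219992] [[-0.88, -0.27, 0.4], [-0.48, 0.47, -0.74], [0.01, -0.84, -0.54]]
side [0.23354481 0.76766385 0.6058699 ] [[-0.9, -0.28, 0.33], [-0.43, 0.62, -0.66], [-0.02, -0.73, -0.68]]
{'time_s': 0.1, 'joints': array([-6.20729129e+01,  2.20856021e+01,  3.87166613e-01, -2.26964679e-02,
       -6.84125356e+01, -1.48169475e+01]), 'joint_velocities': array([ 0.02397985, -0.12158079,  0.18356153,  0.08561285,  0.10138154,
        0.02979805]), 'effort': array([-5.50342372e-05, -3.91689062e+01,  1.87935555e+01,  4.23192143e+00,
        1.34691037e-02, -6.94691153e-05]), 'tcp_pos': array([ 0.14165565, -0.60820494,  0.23558069]), 'ee_rot': array([[-9.73968930e-01, -2.26680801e-01, -5.81640176e-04],
       [-2.26681505e-01,  9.73967118e-01,  1.88374489e-03],
       [ 1.39489605e-04,  1.96655607e-03, -9.99998057e-01]]), 'wrist_force': array([-0.16002649, -0.27082325, -0.13389575]), 'moment': array([-0.03147137,  0.00968623, -0.02558206]), 'gripper_force': 0.0, 'gripper_width': 1.0025027977872671}
```

View pics/scene0.png

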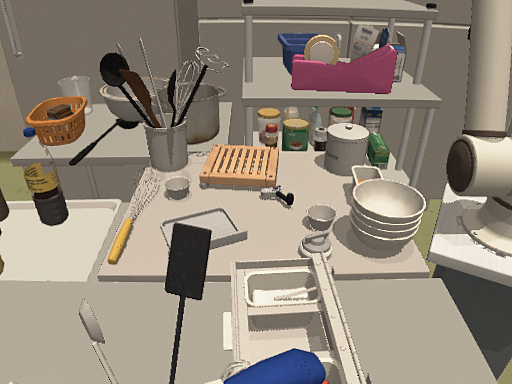

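Run:
```python
from h import *
# top-down orthographic colour map at 1 mm/px from both clouds, x up? cols = y (left=+y), rows = -x
W=np.zeros((600,800,3),np.uint8);Z=np.full((600,800),-1.)
for n in("scene","side"):
    d=np.load(n+'0.npz');P=d['P'].reshape(-1,3);f=d['f'].reshape(-1,3)
    ok=np.isfinite(P).all(1)&(P[:,2]>-.02)&(P[:,2]<.35);P=P[ok];f=f[ok]
    o=np.argsort(P[:,2]);P=P[o];f=f[o]
    r=np.round((.9-P[:,0])*1000).astype(int);c=np.round((.4-P[:,1])*1000).astype(int)
    k=(r>=0)&(r<599)&(c>=0)&(c<799)
    for dr in(0,1):
        for dc in(0,1):
            W[r[k]+dr,c[k]+dc]=f[k]
for i in range(0,800,100): cv2.putText(W,f"y{(400-i)/1000:.1f}",(i,10),0,.35,(0,255,255));W[:,i]=(0,90,90)
for i in range(0,600,100): cv2.putText(W,f"x{(900-i)/1000:.1f}",(0,i+10),0,.35,(0,255,255));W[i]=(0,90,90)
cv2.imwrite("pics/top0.png",W)
```

```text
(no output)
```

View pics/top0.png

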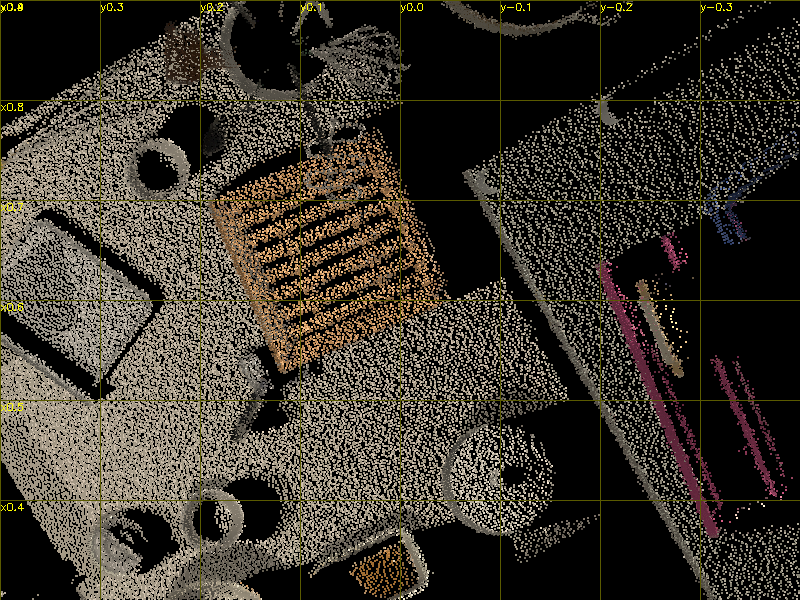

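The scene picture shows the board at pixel (240,165), lever (280,197), tray (203,230), near cup (320,215), timer (316,245), and second cup (177,187). In the top map the mouth faces world +y. Next I'll fit the poses.

```bash
cat > fit.py <<'E'
from h import *
from scipy.optimize import least_squares
def boxd(Q,x0,x1,y0,y1):
    dx=np.maximum(x0-Q[:,0],Q[:,0]-x1);dy=np.maximum(y0-Q[:,1],Q[:,1]-y1)
    return np.maximum(dx,dy)
def tob(P,p):
    c,s=np.cos(p[2]),np.sin(p[2]);d=P[:,:2]-p[:2]
    return np.c_[d@[c,s],d@[-s,c]]
def pts(n):
    d=np.load(n) if isinstance(n,str) else n
    P=d['P'].reshape(-1,3);k=np.isfinite(P).all(1);return P[k],d['f'].reshape(-1,3)[k]
E
python3 - <<'E'
from fit import *
A=[pts("scene0.npz"),pts("side0.npz")]
for i,(P,f) in enumerate(A):
    # table level
    k=(P[:,0]>.42)&(P[:,0]<.5)&(P[:,1]>.0)&(P[:,1]<.15)&(abs(P[:,2])<.01)
    print("table z",np.median(P[k,2]), P[k,2].std())
    k=(P[:,2]>.034)&(P[:,2]<.046)&(abs(P[:,0]-.63)<.14)&(abs(P[:,1]-.08)<.14)&(f[:,2].astype(int)-f[:,0]>50)
    r=cv2.minAreaRect((P[k,:2]*1000).astype(np.float32));print("board",i,k.sum(),r,np.median(P[k,2]))
    k=(P[:,2]>.006)&(P[:,2]<.03)&(P[:,0]>.48)&(P[:,0]<.75)&(P[:,1]>.235)&(P[:,1]<.5)
    Q=P[k]; 
    r=cv2.minAreaRect((Q[:,:2]*1000).astype(np.float32));print("tray",i,k.sum(),r,np.percentile(Q[:,2],[5,50,95]))
    k2=Q[:,2]>.016
    r=cv2.minAreaRect((Q[k2,:2]*1000).astype(np.float32));print("panel",i,k2.sum(),r)
    for nm,cx,cy,R in(("cup1",.38,.185,.05),("cup2",.73,.24,.045),("timer",.37,.27,.05)):
        k=(np.hypot(P[:,0]-cx,P[:,1]-cy)<R)&(P[:,2]>.025)&(P[:,2]<.055)
        print(nm,k.sum(),P[k].min(0),P[k].max(0)) if k.any() else 0
    k=(np.hypot(P[:,0]-.5,P[:,1]-.145)<.09)&(P[:,2]>.016)&(P[:,2]<.045)&(f.max(1)<70)
    print("knob/handle",k.sum(),np.round(P[k].mean(0),4),P[k&(P[:,2]>.03)].mean(0))
E
```

```text
table z 0.0019567665792702416 0.0009355498088830709
board 0 2042 ((651.0315551757812, 71.40945434570312), (187.70230102539062, 190.78720092773438), 23.30879020690918) 0.04100898000426262
tray 0 1406 ((618.7703857421875, 363.4686279296875), (264.38616943359375, 263.60736083984375), 3.445483684539795) [0.00666504 0.0167479  0.02681838]
panel 0 728 ((618.72607421875, 364.2044677734375), (264.38616943359375, 262.1330261230469), 3.445483684539795)
cup1 291 [0.34833583 0.15636864 0.02505813] [0.41320289 0.22148605 0.03939897]
cup2 236 [0.69841484 0.2116973  0.02500022] [0.76184283 0.27687655 0.03925937]
timer 482 [0.327036   0.22073574 0.02503292] [0.38287093 0.30870817 0.05058701]
knob/handle 130 [0.4811 0.1592 0.0275] [0.4717523  0.16312174 0.03612346]
table z -0.00042433270575065185 0.0010756265268169847
board 1 2698 ((650.00146484375, 70.30476379394531), (187.59591674804688, 190.13946533203125), 23.282793045043945) 0.03884762270779557
tray 1 2089 ((615.04052734375, 367.5711669921875), (264.80755615234375, 269.83099365234375), 89.99297332763672) [0.00756615 0.01777331 0.02542893]
panel 1 1294 ((615.04052734375, 367.5711669921875), (264.80755615234375, 269.83099365234375), 89.99297332763672)
cup1 232 [0.35011059 0.15768712 0.025083  ] [0.41115545 0.22094733 0.03713631]
cup2 219 [0.69659254 0.21148669 0.02508948] [0.76202537 0.27518042 0.03759914]
timer 497 [0.32959726 0.22033354 0.02512769] [0.38205301 0.30879453 0.04898425]
knob/handle 101 [0.4808 0.1585 0.0253] [0.46698824 0.16579474 0.03494991]
```

Run:
```python
from fit import *
W=np.full((600,800,3),40,np.uint8)
for n,col in(("scene0.npz",0),("side0.npz",1)):
    P,f=pts(n); zo=.0019 if col==0 else -.0004
    k=(P[:,0]>.42)&(P[:,0]<.82)&(P[:,1]>.1)&(P[:,1]<.63)&(P[:,2]>-.02)&(P[:,2]<.06)
    P=P[k];P=P[np.argsort(P[:,2])]
    for p in P:
        z=p[2]-zo
        c=(90,90,90) if z<.002 else (160,120,40) if z<.007 else (0,255,0) if z<.014 else (0,0,255) if z<.03 else (0,255,255)
        cv2.circle(W,(int((.63-p[1])*1500),int((.82-p[0])*1500)),1,c,-1)
cv2.imwrite("pics/tr.png",W)
```

```text
(no output)
```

View pics/tr.png

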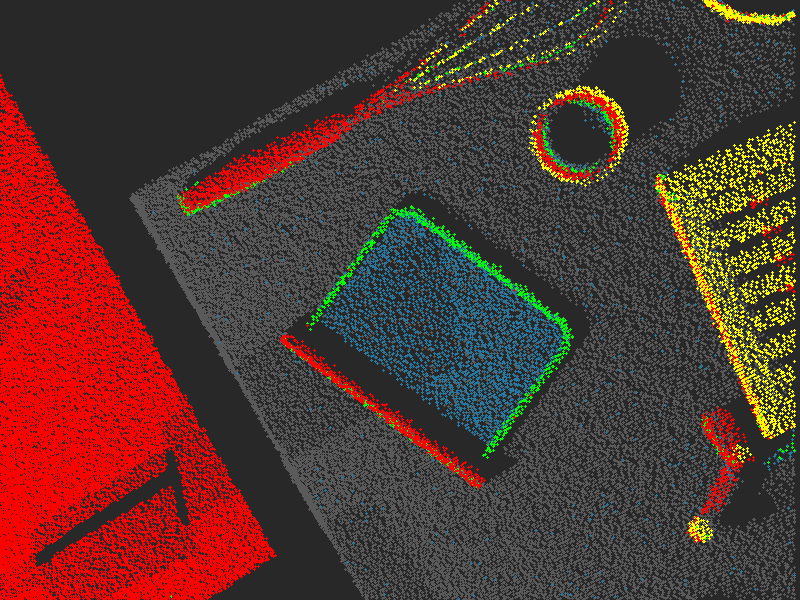

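The map shows the tray panel from (283,338) to (482,485), its pan to the right, the knob at (700,528) and the nose at (708,412). The lever is nearly locked. Next I'll check the corridor and compute the numbers.

Run:
```python
from fit import *
P=np.vstack([pts("scene0.npz")[0],pts("side0.npz")[0]])
a=np.array([.142,-.609]);b=np.array([.468,.163])
L=np.linalg.norm(b-a);d=(b-a)/L
t=(P[:,:2]-a)@d;s=(P[:,:2]-a)@[-d[1],d[0]]
# table of max z (cm): rows along the corridor, columns lateral
print("lat",list(range(-20,21,5)))
for i in np.arange(0,.95,.07):
    row=[]
    for j in np.arange(-.2,.21,.05):
        k=(abs(t-i)<.035)&(abs(s-j)<.025)&(P[:,2]<.9)
        row.append(int(100*P[k,2].max()) if k.any() else -99)
    print(round(i,2),row)
k=(P[:,2]>.05)&(P[:,2]<.14)&(P[:,0]<.55)&(P[:,0]>.2)&(abs(P[:,1])<.35)
h,xe,ye=np.histogram2d(P[k,0],P[k,1],bins=[np.arange(.2,.56,.04),np.arange(-.36,.37,.04)])
print(np.round(ye,2));[print(round(x,2),r.astype(int)) for x,r in zip(xe,h)]
```

```text
lat [-20, -15, -10, -5, 0, 5, 10, 15, 20]
0.0 [-99, -99, -99, 31, -99, -77, -77, -99, -99]
0.07 [39, -99, -99, -99, -99, -99, -99, -99, -99]
0.14 [39, 39, 38, -99, -99, -99, -99, -78, -99]
0.21 [39, 39, 41, 16, 16, -99, -78, -77, -99]
0.28 [39, 39, 16, 16, 16, 14, -77, -99, -99]
0.35 [39, 29, 29, 16, 16, -77, -99, -99, -99]
0.42 [26, 26, 27, 16, -77, -99, -99, 0, 0]
0.49 [26, 16, 16, 11, 0, -99, -99, -99, 0]
0.56 [16, 15, 11, 13, 11, -99, -99, 45, 46]
0.63 [0, 0, 11, 11, 11, 6, 6, 6, 16]
0.7 [4, 4, 0, 0, 0, 6, 6, 11, 11]
0.77 [4, 4, 4, 0, 0, 3, 3, 11, 8]
0.84 [4, 4, 4, 3, 4, 3, 3, 11, 11]
0.91 [4, 4, 3, 0, 0, 0, 3, 5, 3]
[-0.36 -0.32 -0.28 -0.24 -0.2  -0.16 -0.12 -0.08 -0.04 -0.    0.04  0.08
  0.12  0.16  0.2   0.24  0.28  0.32  0.36]
0.2 [   7    0    0    0    0    0    0    0    0    0    0   13 1090  385
  439  790    0    0]
0.24 [  76    1    0    0    0    0    0    0    0    0    1   70 1177  376
    1 1173    0    0]
0.28 [ 13  40   0   0   0   0   0   0  72  77   7   0 693 577 624 235   0   0]
0.32 [  0  59   5   0   0   0   0   0 191   8  46  18   0  20   0   3   0   0]
0.36 [  0   1  69   0   0  55 327 681  52  39   0   0   0   0   0   0   2   0]
0.4 [  0   0  50  23   0  99 232 912   1   0   0   0   0   0   0   0   0   0]
0.44 [  0   0   0  64   0  50 171 497   0   0   0   0   0   0   0   0   0   0]
0.48 [ 0  0  0 34 48  0  0  0  0  0  0  0  0  0  0  0  0  0]
```

```bash
cat > plan.py <<'E'
import numpy as np, json
from station import sense
# way-points in world mm / yaw of tool y in deg / rows; prints rows in tool axes (tool pointing down)
def cur():
    s=sense();R=np.array(s["ee_rot"]);p=np.array(s["tcp_pos"])*1000
    return [*p,np.degrees(np.arctan2(R[1,1],R[0,1]))]
def plan(wps,start=None,claw=None):
    s=np.array(start if start is not None else cur(),float);out=[]
    for *t,n in wps:
        t=np.array(t,float);d0=s.copy()
        for i in range(n):
            g=d0+(t-d0)*(i+1)/n
            a=np.radians(s[3]);y=np.array([np.cos(a),np.sin(a)]);x=np.array([-y[1],y[0]])
            d=g-s
            r=dict(dx=round(d[:2]@x,1),dy=round(d[:2]@y,1),dz=round(-d[2],1),az=round(-d[3],1))
            s[:2]+=r['dx']*x+r['dy']*y;s[2]-=r['dz'];s[3]-=r['az']
            if claw is not None:r['claw']=claw
            out.append({k:v for k,v in r.items() if v or k=='claw'})
    print(len(out),json.dumps(out).replace('"',"'"));print("end",s.round(1))
    return s
E
python3 -c "
from plan import *
s=plan([(190,-370,330,103,7),(350,-200,330,95,6),(405,0,330,80,6)])
plan([(440,150,300,61.6,5),(468,163,110,61.6,5)],s)"
```

```text
19 [{'dx': -14.4, 'dy': 31.6, 'dz': -13.5}, {'dx': -14.5, 'dy': 31.6, 'dz': -13.5}, {'dx': -14.4, 'dy': 31.5, 'dz': -13.5}, {'dx': -14.5, 'dy': 31.6, 'dz': -13.5, 'az': 0.1}, {'dx': -14.3, 'dy': 31.6, 'dz': -13.4}, {'dx': -14.4, 'dy': 31.6, 'dz': -13.5}, {'dx': -14.4, 'dy': 31.6, 'dz': -13.5}, {'dx': -32.4, 'dy': 21.6, 'az': 1.3}, {'dx': -31.8, 'dy': 22.3, 'az': 1.4}, {'dx': -31.3, 'dy': 23.2, 'az': 1.3}, {'dx': -30.8, 'dy': 23.8, 'az': 1.3}, {'dx': -30.2, 'dy': 24.5, 'az': 1.4}, {'dx': -29.6, 'dy': 25.2, 'az': 1.3}, {'dx': -12.0, 'dy': 32.4, 'az': 2.5}, {'dx': -10.7, 'dy': 32.9, 'az': 2.5}, {'dx': -9.1, 'dy': 33.4, 'az': 2.5}, {'dx': -7.8, 'dy': 33.7, 'az': 2.5}, {'dx': -6.2, 'dy': 34.0, 'az': 2.5}, {'dx': -4.7, 'dy': 34.2, 'az': 2.5}]
end [405.  -0. 330.  80.]
10 [{'dx': -1.7, 'dy': 30.8, 'dz': 6.0, 'az': 3.7}, {'dx': 0.3, 'dy': 30.8, 'dz': 6.0, 'az': 3.7}, {'dx': 2.3, 'dy': 30.7, 'dz': 6.0, 'az': 3.6}, {'dx': 4.2, 'dy': 30.5, 'dz': 6.0, 'az': 3.7}, {'dx': 6.2, 'dy': 30.2, 'dz': 6.0, 'az': 3.7}, {'dx': -3.7, 'dy': 5.0, 'dz': 38.0}, {'dx': -3.7, 'dy': 4.9, 'dz': 38.0}, {'dx': -3.7, 'dy': 5.0, 'dz': 38.0}, {'dx': -3.7, 'dy': 4.9, 'dz': 38.0}, {'dx': -3.7, 'dy': 5.0, 'dz': 38.0}]
end [468.  163.  110.   61.6]
```

Request:
play_rows(steps=[{"dx": -14, "dy": 32, "dz": -14}, {"dx": -14, "dy": 32, "dz": -14}, {"dx": -14, "dy": 32, "dz": -14}, {"dx": -14, "dy": 32, "dz": -14}, {"dx": -14, "dy": 32, "dz": -14}, {"dx": -14, "dy": 32, "dz": -14}, {"dx": -14, "dy": 32, "dz": -13}, {"dx": -32, "dy": 22}, {"dx": -32, "dy": 22}, {"dx": -32, "dy": 22}, {"dx": -32, "dy": 22}, {"dx": -32, "dy": 22}, {"dx": -32, "dy": 22}, {"dx": -16, "dy": 31, "az": 4}, {"dx": -14, "dy": 32, "az": 4}, {"dx": -11, "dy": 33, "az": 4}, {"dx": -9, "dy": 33, "az": 4}, {"dx": -7, "dy": 34, "az": 4}, {"dx": -5, "dy": 34, "az": 3}])

```text
invalid input at $.steps[0]: expected keys ax, ay, az, dx, dy, dz, claw
```

```bash
python3 -c "
from plan import *
c=cur();print(c)
s=plan([(440,130,300,61.6,5),(445,163,160,61.6,4)])"
```

```text
[np.float64(141.65564926086444), np.float64(-608.2049377053274), np.float64(235.58068533388897), np.float64(103.10176081356808)]
9 [{'dx': -91.6, 'dy': 130.3, 'dz': -12.9, 'az': 8.3}, {'dx': -71.8, 'dy': 142.1, 'dz': -12.9, 'az': 8.3}, {'dx': -50.6, 'dy': 151.0, 'dz': -12.9, 'az': 8.3}, {'dx': -28.2, 'dy': 156.7, 'dz': -12.8, 'az': 8.3}, {'dx': -5.3, 'dy': 159.2, 'dz': -12.9, 'az': 8.3}, {'dx': 2.8, 'dy': 7.8, 'dz': 35.0}, {'dx': 2.9, 'dy': 7.9, 'dz': 35.0}, {'dx': 2.8, 'dy': 7.8, 'dz': 35.0}, {'dx': 2.8, 'dy': 7.9, 'dz': 35.0}]
end [445.  163.  160.   61.6]
```

All keys are required in every row.

Request:
play_rows(steps=[{"ax": 0, "ay": 0, "az": 0, "dx": -14, "dy": 32, "dz": -14, "claw": 87}, {"ax": 0, "ay": 0, "az": 0, "dx": -14, "dy": 32, "dz": -14, "claw": 87}, {"ax": 0, "ay": 0, "az": 0, "dx": -14, "dy": 32, "dz": -14, "claw": 87}, {"ax": 0, "ay": 0, "az": 0, "dx": -14, "dy": 32, "dz": -14, "claw": 87}, {"ax": 0, "ay": 0, "az": 0, "dx": -14, "dy": 32, "dz": -14, "claw": 87}, {"ax": 0, "ay": 0, "az": 0, "dx": -14, "dy": 32, "dz": -14, "claw": 87}, {"ax": 0, "ay": 0, "az": 0, "dx": -14, "dy": 32, "dz": -13, "claw": 87}, {"ax": 0, "ay": 0, "az": 0, "dx": -32, "dy": 22, "dz": 0, "claw": 87}, {"ax": 0, "ay": 0, "az": 0, "dx": -32, "dy": 22, "dz": 0, "claw": 87}, {"ax": 0, "ay": 0, "az": 0, "dx": -32, "dy": 22, "dz": 0, "claw": 87}, {"ax": 0, "ay": 0, "az": 0, "dx": -32, "dy": 22, "dz": 0, "claw": 87}, {"ax": 0, "ay": 0, "az": 0, "dx": -32, "dy": 22, "dz": 0, "claw": 87}, {"ax": 0, "ay": 0, "az": 0, "dx": -32, "dy": 22, "dz": 0, "claw": 87}, {"ax": 0, "ay": 0, "az": 4, "dx": -16, "dy": 31, "dz": 0, "claw": 87}, {"ax": 0, "ay": 0, "az": 4, "dx": -14, "dy": 32, "dz": 0, "claw": 87}, {"ax": 0, "ay": 0, "az": 4, "dx": -11, "dy": 33, "dz": 0, "claw": 87}, {"ax": 0, "ay": 0, "az": 4, "dx": -9, "dy": 33, "dz": 0, "claw": 87}, {"ax": 0, "ay": 0, "az": 4, "dx": -7, "dy": 34, "dz": 0, "claw": 87}, {"ax": 0, "ay": 0, "az": 3, "dx": -5, "dy": 34, "dz": 0, "claw": 87}])

```text
time_s: 2.0
tcp_pos: [0.3946, 0.0066, 0.3334]
ee_rot: [[-0.985, 0.174, -0.0], [0.174, 0.985, 0.0], [0.0, 0.0, -1.0]]
wrist_force: [0.5, -0.1, -0.4]
gripper_width: 0.995
gripper_force: 0.0
```

```bash
python3 -c "
from plan import *
c=cur();print(c)
s=plan([(440,130,300,61.6,5),(445,163,160,61.6,5)])"
```

```text
[np.float64(394.6407116698669), np.float64(6.647192863784998), np.float64(333.40265203652393), np.float64(79.99297398144981)]
10 [{'dx': -4.6, 'dy': 25.9, 'dz': 6.7, 'az': 3.7}, {'dx': -3.0, 'dy': 26.1, 'dz': 6.7, 'az': 3.7}, {'dx': -1.3, 'dy': 26.2, 'dz': 6.6, 'az': 3.6}, {'dx': 0.4, 'dy': 26.3, 'dz': 6.7, 'az': 3.7}, {'dx': 2.1, 'dy': 26.2, 'dz': 6.7, 'az': 3.7}, {'dx': 2.3, 'dy': 6.3, 'dz': 28.0}, {'dx': 2.2, 'dy': 6.3, 'dz': 28.0}, {'dx': 2.3, 'dy': 6.3, 'dz': 28.0}, {'dx': 2.2, 'dy': 6.3, 'dz': 28.0}, {'dx': 2.3, 'dy': 6.2, 'dz': 28.0}]
end [444.9 163.  160.   61.6]
```

Request:
play_rows(steps=[{"ax": 0, "ay": 0, "az": 3.7, "dx": -4.6, "dy": 26, "dz": 7, "claw": 50}, {"ax": 0, "ay": 0, "az": 3.7, "dx": -3, "dy": 26, "dz": 7, "claw": 50}, {"ax": 0, "ay": 0, "az": 3.7, "dx": -1.3, "dy": 26, "dz": 7, "claw": 50}, {"ax": 0, "ay": 0, "az": 3.7, "dx": 0.4, "dy": 26, "dz": 7, "claw": 40}, {"ax": 0, "ay": 0, "az": 3.6, "dx": 2, "dy": 26, "dz": 7, "claw": 40}, {"ax": 0, "ay": 0, "az": 0, "dx": 2, "dy": 6, "dz": 26, "claw": 34}, {"ax": 0, "ay": 0, "az": 0, "dx": 2, "dy": 6, "dz": 26, "claw": 34}, {"ax": 0, "ay": 0, "az": 0, "dx": 2, "dy": 6, "dz": 26, "claw": 34}, {"ax": 0, "ay": 0, "az": 0, "dx": 2, "dy": 6, "dz": 26, "claw": 34}, {"ax": 0, "ay": 0, "az": 0, "dx": 0, "dy": 0, "dz": 0, "claw": 34}])

```text
time_s: 3.0
tcp_pos: [0.442, 0.1519, 0.191]
ee_rot: [[-0.881, 0.474, -0.007], [0.474, 0.881, -0.005], [0.004, -0.007, -1.0]]
wrist_force: [-0.2, -0.5, 0.1]
gripper_width: 0.392
gripper_force: 0.0
```

Run:
```python
from fit import *
from plan import cur
c=capture("wrist");P=cloud(c);np.savez("w1.npz",P=P,f=c["frame"]);cv2.imwrite("pics/w1.png",c["frame"]);print(cur(),c["xyz"])
P,f=pts("w1.npz")
k=(np.hypot(P[:,0]-.5,P[:,1]-.145)<.09)
print("table",np.median(P[k&(abs(P[:,2])<.008),2]))
k2=k&(P[:,2]>.034)&(P[:,2]<.046)&(f.max(1)<90)
print("knob",k2.sum(),P[k2].mean(0),P[k2].min(0),P[k2].max(0))
```

```text
[np.float64(443.35572851510534), np.float64(152.30252676391464), np.float64(193.2677013054871), np.float64(61.73940191716646)] [0.38262117 0.18516947 0.34007866]
table 0.00040778195725310606
knob 284 [0.48735848 0.14670179 0.0388754 ] [0.45955551 0.06953951 0.0340434 ] [0.57761879 0.16961667 0.04228858]
```

View pics/w1.png

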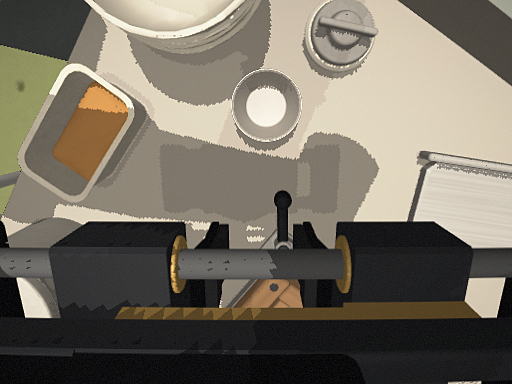

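The wrist view shows the knob at (283,199), the handle running down to the pivot near (284,242), the cup at (266,105) and the timer at (340,35). Next I'll get the knob centre.

Run:
```python
from fit import *
d=np.load("w1.npz");P=d['P'][188:212,272:295].reshape(-1,3)
k=P[:,2]>.036;print(k.sum(),P[k].mean(0),P[k].min(0),P[k].max(0))
(x,y),r=cv2.minEnclosingCircle((P[k,:2]*1000).astype(np.float32));print(x,y,r)
kn=np.array([x,y])/1000
B=np.array([.6505,.071]);a=np.radians(-66.7);X=np.array([np.cos(a),np.sin(a)]);Y=np.array([-X[1],X[0]])
pv=B-.114*X-.097*Y;v=kn-pv
print("pivot",pv,"r",np.hypot(*v),"lever",np.arctan2(v[1],v[0])-np.arctan2(*(-.883*X-.469*Y)[::-1]))
```

```text
186 [0.46673317 0.16179976 0.03913733] [0.45970557 0.15402816 0.03623414] [0.47491035 0.16888064 0.04164255]
467.258056640625 161.68511962890625 7.6657938957214355
pivot [0.51631851 0.13733497] r 0.05477095995289598 lever 0.21517666852629436
```

```bash
python3 -c "
from plan import *
s=plan([(467,162,100,63.6,4),(467,162,32,63.6,5)])"
```

```text
9 [{'dx': -4.1, 'dy': 4.9, 'dz': 23.3, 'az': -0.5}, {'dx': -4.1, 'dy': 4.9, 'dz': 23.3, 'az': -0.4}, {'dx': -4.1, 'dy': 4.9, 'dz': 23.4, 'az': -0.5}, {'dx': -4.2, 'dy': 4.8, 'dz': 23.3, 'az': -0.5}, {'dz': 13.6}, {'dz': 13.6}, {'dz': 13.6}, {'dz': 13.6}, {'dz': 13.6}]
end [467.  162.   32.   63.6]
```

Request:
play_rows(steps=[{"ax": 0, "ay": 0, "az": -0.5, "dx": -4, "dy": 5, "dz": 23, "claw": 34}, {"ax": 0, "ay": 0, "az": -0.5, "dx": -4, "dy": 5, "dz": 23, "claw": 34}, {"ax": 0, "ay": 0, "az": -0.5, "dx": -4, "dy": 5, "dz": 23, "claw": 34}, {"ax": 0, "ay": 0, "az": -0.4, "dx": -4, "dy": 5, "dz": 23, "claw": 34}, {"ax": 0, "ay": 0, "az": 0, "dx": 0, "dy": 0, "dz": 10, "claw": 34}, {"ax": 0, "ay": 0, "az": 0, "dx": 0, "dy": 0, "dz": 10, "claw": 34}, {"ax": 0, "ay": 0, "az": 0, "dx": 0, "dy": 0, "dz": 10, "claw": 34}, {"ax": 0, "ay": 0, "az": 0, "dx": 0, "dy": 0, "dz": 10, "claw": 34}, {"ax": 0, "ay": 0, "az": 0, "dx": 0, "dy": 0, "dz": 10, "claw": 34}, {"ax": 0, "ay": 0, "az": 0, "dx": 0, "dy": 0, "dz": 10, "claw": 34}, {"ax": 0, "ay": 0, "az": 0, "dx": 0, "dy": 0, "dz": 8, "claw": 34}, {"ax": 0, "ay": 0, "az": 0, "dx": 0, "dy": 0, "dz": 0, "claw": 22}, {"ax": 0, "ay": 0, "az": 0, "dx": 0, "dy": 0, "dz": 0, "claw": 22}, {"ax": 0, "ay": 0, "az": 0, "dx": 0, "dy": 0, "dz": 0, "claw": 22}])

```text
time_s: 4.45
tcp_pos: [0.468, 0.1634, 0.0349]
ee_rot: [[-0.896, 0.444, 0.001], [0.444, 0.896, 0.0], [-0.0, 0.001, -1.0]]
wrist_force: [0.2, -0.1, 0.3]
gripper_width: 0.266
gripper_force: 0.0
```

Request:
play_rows(steps=[{"ax": 0, "ay": 0, "az": -7, "dx": -0.4, "dy": -6.7, "dz": 1, "claw": 22}, {"ax": 0, "ay": 0, "az": -7, "dx": -0.4, "dy": -6.7, "dz": 1, "claw": 22}, {"ax": 0, "ay": 0, "az": -7, "dx": -0.4, "dy": -6.7, "dz": 0, "claw": 22}, {"ax": 0, "ay": 0, "az": -7, "dx": -0.4, "dy": -6.7, "dz": 0, "claw": 22}, {"ax": 0, "ay": 0, "az": -7, "dx": -0.4, "dy": -6.7, "dz": 0, "claw": 22}, {"ax": 0, "ay": 0, "az": -7, "dx": -0.4, "dy": -6.7, "dz": 0, "claw": 22}, {"ax": 0, "ay": 0, "az": -7, "dx": -0.4, "dy": -6.7, "dz": 0, "claw": 22}, {"ax": 0, "ay": 0, "az": -7, "dx": -0.4, "dy": -6.7, "dz": 0, "claw": 22}, {"ax": 0, "ay": 0, "az": -7, "dx": -0.4, "dy": -6.7, "dz": 0, "claw": 22}, {"ax": 0, "ay": 0, "az": -7, "dx": -0.4, "dy": -6.7, "dz": 0, "claw": 22}, {"ax": 0, "ay": 0, "az": -7, "dx": -0.4, "dy": -6.7, "dz": 0, "claw": 22}, {"ax": 0, "ay": 0, "az": -6, "dx": -0.4, "dy": -5.7, "dz": 0, "claw": 22}, {"ax": 0, "ay": 0, "az": 0, "dx": 0, "dy": 0, "dz": 0, "claw": 22}])

```text
time_s: 5.75
tcp_pos: [0.4868, 0.0927, 0.0328]
ee_rot: [[-0.551, -0.834, 0.0], [-0.834, 0.551, 0.0], [-0.0, -0.0, -1.0]]
wrist_force: [0.1, -0.5, 1.2]
gripper_width: 0.256
gripper_force: 0.0
```

```bash
python3 -c "
from plan import *
c=cur();v=np.array(c[:2])-[516.3,137.3];print(c,np.hypot(*v),np.degrees(np.arctan2(v[1],v[0]))%360)
"
```

```text
[np.float64(486.7973880501368), np.float64(92.65957496281338), np.float64(32.848215362856536), np.float64(146.54900910044984)] 53.50861294562667 236.53950288449073
```

```bash
python3 -c "
from plan import *
s=plan([(486.8,92.6,150,146.5,5),(549,373,150,143.5,8),(549,373,60,143.5,4)])"
```

```text
17 [{'dz': -23.4}, {'dz': -23.5}, {'dz': -23.4}, {'dz': -23.4}, {'dz': -23.5}, {'dx': -33.5, 'dy': 12.8, 'az': 0.4}, {'dx': -33.5, 'dy': 13.1, 'az': 0.4}, {'dx': -33.3, 'dy': 13.3, 'az': 0.3}, {'dx': -33.3, 'dy': 13.5, 'az': 0.4}, {'dx': -33.1, 'dy': 13.7, 'az': 0.4}, {'dx': -33.1, 'dy': 13.9, 'az': 0.4}, {'dx': -33.0, 'dy': 14.2, 'az': 0.4}, {'dx': -32.9, 'dy': 14.4, 'az': 0.3}, {'dz': 22.5}, {'dz': 22.5}, {'dz': 22.5}, {'dz': 22.5}]
end [549.  373.   60.  143.5]
```

Request:
play_rows(steps=[{"ax": 0, "ay": 0, "az": 0, "dx": 0, "dy": 0, "dz": -15, "claw": 24}, {"ax": 0, "ay": 0, "az": 0, "dx": 0, "dy": 0, "dz": -25, "claw": 24}, {"ax": 0, "ay": 0, "az": 0, "dx": 0, "dy": 0, "dz": -25, "claw": 50}, {"ax": 0, "ay": 0, "az": 0, "dx": 0, "dy": 0, "dz": -25, "claw": 50}, {"ax": 0, "ay": 0, "az": 0, "dx": 0, "dy": 0, "dz": -27, "claw": 50}, {"ax": 0, "ay": 0, "az": 0.4, "dx": -33.3, "dy": 13.6, "dz": 0, "claw": 50}, {"ax": 0, "ay": 0, "az": 0.4, "dx": -33.3, "dy": 13.6, "dz": 0, "claw": 50}, {"ax": 0, "ay": 0, "az": 0.4, "dx": -33.3, "dy": 13.6, "dz": 0, "claw": 50}, {"ax": 0, "ay": 0, "az": 0.4, "dx": -33.3, "dy": 13.6, "dz": 0, "claw": 50}, {"ax": 0, "ay": 0, "az": 0.4, "dx": -33.3, "dy": 13.6, "dz": 0, "claw": 50}, {"ax": 0, "ay": 0, "az": 0.4, "dx": -33.3, "dy": 13.6, "dz": 0, "claw": 50}, {"ax": 0, "ay": 0, "az": 0.3, "dx": -33.3, "dy": 13.6, "dz": 0, "claw": 50}, {"ax": 0, "ay": 0, "az": 0.3, "dx": -33.3, "dy": 13.6, "dz": 0, "claw": 50}, {"ax": 0, "ay": 0, "az": 0, "dx": 0, "dy": 0, "dz": 22, "claw": 50}, {"ax": 0, "ay": 0, "az": 0, "dx": 0, "dy": 0, "dz": 22, "claw": 50}, {"ax": 0, "ay": 0, "az": 0, "dx": 0, "dy": 0, "dz": 22, "claw": 50}, {"ax": 0, "ay": 0, "az": 0, "dx": 0, "dy": 0, "dz": 16, "claw": 50}, {"ax": 0, "ay": 0, "az": 0, "dx": 0, "dy": 0, "dz": 0, "claw": 50}])

```text
time_s: 7.55
tcp_pos: [0.5477, 0.3728, 0.0649]
ee_rot: [[-0.595, -0.804, -0.004], [-0.804, 0.595, -0.003], [0.005, 0.001, -1.0]]
wrist_force: [-1.0, -0.0, 0.2]
gripper_width: 0.574
gripper_force: 0.0
```

Run:
```python
from fit import *
from plan import *
for n in("scene","side"):
    c=capture(n); np.savez(n+'1.npz',P=cloud(c),f=c["frame"])
P,f=pts("side1.npz");Q,g=pts("scene1.npz");Q[:,2]-=.002
P=np.vstack([P,Q]);f=np.vstack([f,g])
k=(np.hypot(P[:,0]-.5163,P[:,1]-.1373)<.08)&(P[:,2]>.028)&(P[:,2]<.042)&(P[:,1]<.135)&(f.max(1)<90)
print("knob",k.sum(),P[k].mean(0))
# panel outer top edge with scene0/side0 before arm arrival
for n,zo in(("scene0.npz",.0019),("side0.npz",-.0004)):
    p,_=pts(n);p=p[(p[:,2]-zo>.021)&(p[:,2]-zo<.028)&(p[:,0]>.48)&(p[:,0]<.61)&(p[:,1]>.29)&(p[:,1]<.46)]*1000
    r=cv2.minAreaRect(p[:,:2].astype(np.float32));print(len(p),r)
print(cur())
```

```text
knob 63 [0.48451411 0.0977051  0.03445402]
141 ((547.0205078125, 375.1375732421875), (163.97494506835938, 10.527066230773926), 53.68465042114258)
332 ((546.898193359375, 374.408935546875), (164.46292114257812, 10.467941284179688), 53.0238151550293)
[np.float64(549.3576740456814), np.float64(374.1286529669161), np.float64(68.03507970749203), np.float64(143.56443959931713)]
```

Request:
play_rows(steps=[{"ax": 0, "ay": 0, "az": 0, "dx": 0, "dy": 2, "dz": 10, "claw": 50}, {"ax": 0, "ay": 0, "az": 0, "dx": 0, "dy": 0, "dz": 10, "claw": 50}, {"ax": 0, "ay": 0, "az": 0, "dx": 0, "dy": 0, "dz": 10, "claw": 50}, {"ax": 0, "ay": 0, "az": 0, "dx": 0, "dy": 0, "dz": 8, "claw": 50}, {"ax": 0, "ay": 0, "az": 0, "dx": 0, "dy": 0, "dz": 5, "claw": 50}, {"ax": 0, "ay": 0, "az": 0, "dx": 0, "dy": 0, "dz": 0, "claw": 50}, {"ax": 0, "ay": 0, "az": 0, "dx": 0, "dy": 0, "dz": 0, "claw": 50}])

```text
time_s: 8.35
tcp_pos: [0.5477, 0.375, 0.0245]
ee_rot: [[-0.593, -0.805, 0.0], [-0.805, 0.593, -0.0], [-0.0, -0.0, -1.0]]
wrist_force: [0.5, 0.2, 1.0]
gripper_width: 0.573
gripper_force: 0.0
```

Request:
play_rows(steps=[{"ax": 0, "ay": 0, "az": 0, "dx": 0, "dy": 0, "dz": 3, "claw": 30}, {"ax": 0, "ay": 0, "az": 0, "dx": 0, "dy": 0, "dz": 0, "claw": 20}, {"ax": 0, "ay": 0, "az": 0, "dx": 0, "dy": 0, "dz": 0, "claw": 12}, {"ax": 0, "ay": 0, "az": 0, "dx": 0, "dy": 0, "dz": 0, "claw": 8}, {"ax": 0, "ay": 0, "az": 0, "dx": 0, "dy": 0, "dz": 0, "claw": 4}, {"ax": 0, "ay": 0, "az": 0, "dx": 0, "dy": 0, "dz": 0, "claw": 4}, {"ax": 0, "ay": 0, "az": 0, "dx": 0, "dy": 0, "dz": 0, "claw": 4}, {"ax": 0, "ay": 0, "az": 0, "dx": 0, "dy": 0, "dz": 0, "claw": 4}])

```text
time_s: 9.15
tcp_pos: [0.5477, 0.3749, 0.0217]
ee_rot: [[-0.593, -0.805, 0.0], [-0.805, 0.593, -0.0], [-0.0, -0.0, -1.0]]
wrist_force: [0.2, -0.1, 1.5]
gripper_width: 0.135
gripper_force: 30.0
```

```bash
python3 -c "
from plan import *
B=np.array([650.5,71]);a=np.radians(-66.7);X=np.array([np.cos(a),np.sin(a)]);Y=np.array([-X[1],X[0]])
c=cur();print(c);d=np.array(c[:2])-B;print('in board',d@X,d@Y)
# lane pre-insertion: panel centre at board x=-37-62-w
for bx in(-260,-210,-130): print(bx,B+bx*X)
t=B-262*X
plan([(*t,c[2],113.3,14)])
"
```

```text
[np.float64(547.7144931361034), np.float64(374.91851589212257), np.float64(21.6883861768181), np.float64(143.61138191503136)]
in board -319.7892061129505 25.810625273079253
-260 [547.65816933 309.79605915]
-210 [567.43544446 263.87374008]
-130 [599.07908467 190.39802957]
14 [{'dx': 3.7, 'dy': -2.6, 'az': 2.2}, {'dx': 3.5, 'dy': -2.8, 'az': 2.1}, {'dx': 3.5, 'dy': -2.9, 'az': 2.2}, {'dx': 3.4, 'dy': -3.0, 'az': 2.2}, {'dx': 3.2, 'dy': -3.2, 'az': 2.1}, {'dx': 3.1, 'dy': -3.3, 'az': 2.2}, {'dx': 3.0, 'dy': -3.4, 'az': 2.2}, {'dx': 2.9, 'dy': -3.5, 'az': 2.1}, {'dx': 2.7, 'dy': -3.6, 'az': 2.2}, {'dx': 2.6, 'dy': -3.7, 'az': 2.2}, {'dx': 2.4, 'dy': -3.8, 'az': 2.1}, {'dx': 2.3, 'dy': -3.9, 'az': 2.2}, {'dx': 2.2, 'dy': -4.0, 'az': 2.1}, {'dx': 2.0, 'dy': -4.0, 'az': 2.2}]
end [546.8 311.6  21.7 113.3]
```

Request:
play_rows(steps=[{"ax": 0, "ay": 0, "az": 2.2, "dx": 3.7, "dy": -2.6, "dz": 0, "claw": 4}, {"ax": 0, "ay": 0, "az": 2.1, "dx": 3.5, "dy": -2.8, "dz": 0, "claw": 4}, {"ax": 0, "ay": 0, "az": 2.2, "dx": 3.5, "dy": -2.9, "dz": 0, "claw": 4}, {"ax": 0, "ay": 0, "az": 2.2, "dx": 3.4, "dy": -3.0, "dz": 0, "claw": 4}, {"ax": 0, "ay": 0, "az": 2.1, "dx": 3.2, "dy": -3.2, "dz": 0, "claw": 4}, {"ax": 0, "ay": 0, "az": 2.2, "dx": 3.1, "dy": -3.3, "dz": 0, "claw": 4}, {"ax": 0, "ay": 0, "az": 2.2, "dx": 3.0, "dy": -3.4, "dz": 0, "claw": 4}, {"ax": 0, "ay": 0, "az": 2.1, "dx": 2.9, "dy": -3.5, "dz": 0, "claw": 4}, {"ax": 0, "ay": 0, "az": 2.2, "dx": 2.7, "dy": -3.6, "dz": 0, "claw": 4}, {"ax": 0, "ay": 0, "az": 2.2, "dx": 2.6, "dy": -3.7, "dz": 0, "claw": 4}, {"ax": 0, "ay": 0, "az": 2.1, "dx": 2.4, "dy": -3.8, "dz": 0, "claw": 4}, {"ax": 0, "ay": 0, "az": 2.2, "dx": 2.3, "dy": -3.9, "dz": 0, "claw": 4}, {"ax": 0, "ay": 0, "az": 2.1, "dx": 2.2, "dy": -4.0, "dz": 0, "claw": 4}, {"ax": 0, "ay": 0, "az": 2.2, "dx": 2.0, "dy": -4.0, "dz": 0, "claw": 4}, {"ax": 0, "ay": 0, "az": 0, "dx": 0, "dy": 0, "dz": 0, "claw": 4}, {"ax": 0, "ay": 0, "az": 0, "dx": 0, "dy": 0, "dz": 0, "claw": 4}])

```text
time_s: 10.75
tcp_pos: [0.5471, 0.3118, 0.0217]
ee_rot: [[-0.918, -0.397, 0.001], [-0.397, 0.918, 0.0], [-0.001, -0.0, -1.0]]
wrist_force: [3.1, -0.7, -0.6]
gripper_width: 0.133
gripper_force: 30.0
```

Run:
```python
from fit import *
from plan import *
print(cur())
for n in("scene","side","wrist"):
    c=capture(n); np.savez(n+'2.npz',P=cloud(c),f=c["frame"]);cv2.imwrite(f"pics/{n}2.png",c["frame"])
a=np.radians(-66.7);X=np.array([np.cos(a),np.sin(a)]);Y=np.array([-X[1],X[0]])
W=np.full((600,800,3),40,np.uint8)
for n,zo in(("scene2.npz",.0019),("side2.npz",-.0004)):
    P,f=pts(n);d=(P[:,:2]-[.6505,.071]);b=np.c_[d@X,d@Y]*1000;z=P[:,2]-zo
    # tray sides along x: wall points
    k=(z>.006)&(z<.018)&(b[:,0]>-240)&(b[:,0]<-140)&(abs(b[:,1])<95)
    q=b[k]
    for s in(1,-1):
        e=q[(q[:,1]*s>60)&(q[:,0]>-235)&(q[:,0]<-165)]
        if len(e)>5: print(n,"wall",s,len(e),"fit",np.polyfit(e[:,0]+200,e[:,1],1),np.percentile(e[:,1],[5,95]))
    e=q[(abs(q[:,1])<55)&(q[:,0]>-175)];print("front",len(e),e[:,0].max() if len(e) else 0,np.polyfit(e[:,1],e[:,0],1) if len(e)>5 else 0)
    # board front edge and side extents
    k=(z>.034)&(z<.045)&(abs(b[:,0])<110)&(abs(b[:,1])<110)&(f[:,2].astype(int)-f[:,0]>40)
    print("board",k.sum(),np.percentile(b[k],[.5,99.5],axis=0))
    o=np.argsort(z)
    for i in o:
        if z[i]<.07:
            u=int((b[i,1]+130)*3);v=int((b[i,0]+290)*3)
            c=(90,90,90) if z[i]<.002 else (160,120,40) if z[i]<.007 else (0,255,0) if z[i]<.014 else (0,0,255) if z[i]<.03 else (0,255,255)
            cv2.circle(W,(u,v),1,c,-1)
cv2.imwrite("pics/b2.png",W)
```

```text
[np.float64(547.0525113474956), np.float64(311.76163816076837), np.float64(21.73135454987716), np.float64(113.37048032439533)]
scene2.npz wall 1 6 fit [3.61120837e-02 7.41395136e+01] [71.60344341 75.94229805]
scene2.npz wall -1 38 fit [ 8.95458177e-03 -7.28033389e+01] [-74.57925736 -70.94409386]
front 39 -141.42965936542217 [-3.35489094e-02 -1.47720289e+02]
board 590 [[-94.17469653 -93.11063947]
 [ 68.86544277  93.83981449]]
side2.npz wall 1 58 fit [2.86432869e-04 7.15219177e+01] [69.95951844 73.87567882]
side2.npz wall -1 31 fit [ 3.54781540e-02 -7.35179425e+01] [-75.66122936 -72.22201753]
front 0 0 0
board 21 [[-92.86109805  84.40231899]
 [-68.87850233  93.46736716]]
```

View pics/b2.png

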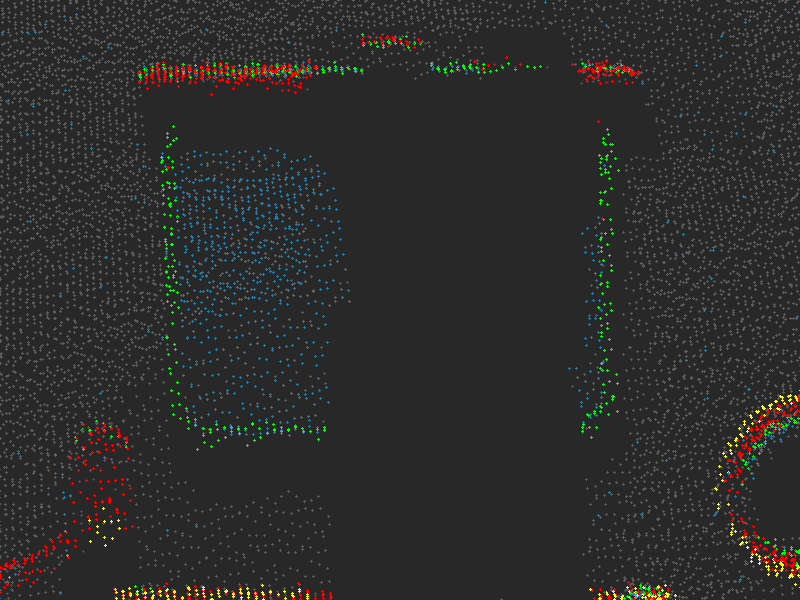

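The map shows the tray squared up in the lane: walls at u 170 and 605, panel ends at u 138 and 642, and the nose clear at u 68 to 130. The lateral offset is under 0.5 mm.

Request:
play_rows(steps=[{"ax": 0, "ay": 0, "az": 0, "dx": 0, "dy": -6, "dz": 0, "claw": 4}, {"ax": 0, "ay": 0, "az": 0, "dx": 0, "dy": -6, "dz": 0, "claw": 4}, {"ax": 0, "ay": 0, "az": 0, "dx": 0, "dy": -6, "dz": 0, "claw": 4}, {"ax": 0, "ay": 0, "az": 0, "dx": 0, "dy": -6, "dz": 0, "claw": 4}, {"ax": 0, "ay": 0, "az": 0, "dx": 0, "dy": -6, "dz": 0, "claw": 4}, {"ax": 0, "ay": 0, "az": 0, "dx": 0, "dy": -6, "dz": 0, "claw": 4}, {"ax": 0, "ay": 0, "az": 0, "dx": 0, "dy": -6, "dz": 0, "claw": 4}, {"ax": 0, "ay": 0, "az": 0, "dx": 0, "dy": -4, "dz": 0, "claw": 4}, {"ax": 0, "ay": 0, "az": 0, "dx": 0, "dy": -4, "dz": 0, "claw": 4}, {"ax": 0, "ay": 0, "az": 0, "dx": 0, "dy": -4, "dz": 0, "claw": 4}, {"ax": 0, "ay": 0, "az": 0, "dx": 0, "dy": -4, "dz": 0, "claw": 4}, {"ax": 0, "ay": 0, "az": 0, "dx": 0, "dy": -4, "dz": 0, "claw": 4}, {"ax": 0, "ay": 0, "az": 0, "dx": 0, "dy": 0, "dz": 0, "claw": 4}])

```text
time_s: 12.2
tcp_pos: [0.5716, 0.2541, 0.0217]
ee_rot: [[-0.918, -0.396, 0.0], [-0.396, 0.918, -0.0], [-0.0, -0.0, -1.0]]
wrist_force: [-0.4, 1.1, 3.3]
gripper_width: 0.133
gripper_force: 30.0
```

```bash
cat > bp.py <<'E'
from plan import *
a=np.radians(-66.7);X=np.array([np.cos(a),np.sin(a)]);Y=np.array([-X[1],X[0]])
c=cur();d=np.array(c[:2])-[650.5,71];s=sense();F=np.array(s["wrist_force"])
print('board',d@X,d@Y,c[2:],'F',F[:2]@X,F[:2]@Y,F[2],s["moment"],s["gripper_width"]*87)
E
python3 bp.py
```

```text
board -199.40187581819217 -0.0648558116681528 [np.float64(21.68893115800367), np.float64(113.29721718078518)] F -1.1521155909117784 0.11086901236018537 3.273943434700741 [ 0.31243103 -0.11059208 -0.00893162] 11.599230564511258
```

Request:
play_rows(steps=[{"ax": 0, "ay": 0, "az": 0, "dx": 0, "dy": -4, "dz": 0, "claw": 4}, {"ax": 0, "ay": 0, "az": 0, "dx": 0, "dy": -4, "dz": 0, "claw": 4}, {"ax": 0, "ay": 0, "az": 0, "dx": 0, "dy": -4, "dz": 0, "claw": 4}, {"ax": 0, "ay": 0, "az": 0, "dx": 0, "dy": -4, "dz": 0, "claw": 4}, {"ax": 0, "ay": 0, "az": 0, "dx": 0, "dy": -4, "dz": 0, "claw": 4}, {"ax": 0, "ay": 0, "az": 0, "dx": 0, "dy": -4, "dz": 0, "claw": 4}, {"ax": 0, "ay": 0, "az": 0, "dx": 0, "dy": -4, "dz": 0, "claw": 4}, {"ax": 0, "ay": 0, "az": 0, "dx": 0, "dy": -4, "dz": 0, "claw": 4}, {"ax": 0, "ay": 0, "az": 0, "dx": 0, "dy": -4, "dz": 0, "claw": 4}, {"ax": 0, "ay": 0, "az": 0, "dx": 0, "dy": -4, "dz": 0, "claw": 4}, {"ax": 0, "ay": 0, "az": 0, "dx": 0, "dy": -4, "dz": 0, "claw": 4}, {"ax": 0, "ay": 0, "az": 0, "dx": 0, "dy": -4, "dz": 0, "claw": 4}, {"ax": 0, "ay": 0, "az": 0, "dx": 0, "dy": -4, "dz": 0, "claw": 4}, {"ax": 0, "ay": 0, "az": 0, "dx": 0, "dy": -4, "dz": 0, "claw": 4}, {"ax": 0, "ay": 0, "az": 0, "dx": 0, "dy": -4, "dz": 0, "claw": 4}, {"ax": 0, "ay": 0, "az": 0, "dx": 0, "dy": 0, "dz": 0, "claw": 4}])

```text
time_s: 13.8
tcp_pos: [0.5952, 0.1988, 0.0217]
ee_rot: [[-0.919, -0.395, 0.0], [-0.395, 0.919, -0.0], [0.0, -0.0, -1.0]]
wrist_force: [-0.8, 2.0, 3.5]
gripper_width: 0.134
gripper_force: 30.0
```

```bash
python3 bp.py
```

```text
board -139.28314416491705 -0.20099980881014545 [np.float64(21.689369303729585), np.float64(113.28572266350831)] F -2.164129392625712 0.019268152074127576 3.4574566253408863 [0.46994567 0.02158572 0.02191094] 11.615732677258764
```

Request:
play_rows(steps=[{"ax": 0, "ay": 0, "az": 0, "dx": 0, "dy": 0, "dz": 0, "claw": 24}, {"ax": 0, "ay": 0, "az": 0, "dx": 0, "dy": 0, "dz": 0, "claw": 24}, {"ax": 0, "ay": 0, "az": 0, "dx": 0, "dy": 0, "dz": 0, "claw": 24}, {"ax": 0, "ay": 0, "az": 0, "dx": 0, "dy": 0, "dz": -8, "claw": 24}, {"ax": 0, "ay": 0, "az": 0, "dx": 0, "dy": 0, "dz": -15, "claw": 24}, {"ax": 0, "ay": 0, "az": 0, "dx": 0, "dy": 0, "dz": -15, "claw": 24}, {"ax": 0, "ay": 0, "az": 0, "dx": 0, "dy": 18, "dz": 0, "claw": 10}, {"ax": 0, "ay": 0, "az": 0, "dx": 0, "dy": 18, "dz": 0, "claw": 0}, {"ax": 0, "ay": 0, "az": 0, "dx": 0, "dy": 6, "dz": 0, "claw": 0}, {"ax": 0, "ay": 0, "az": 0, "dx": 0, "dy": 0, "dz": 10, "claw": 0}, {"ax": 0, "ay": 0, "az": 0, "dx": 0, "dy": 0, "dz": 15, "claw": 0}, {"ax": 0, "ay": 0, "az": 0, "dx": 0, "dy": 0, "dz": 12, "claw": 0}, {"ax": 0, "ay": 0, "az": 0, "dx": 0, "dy": 0, "dz": 0, "claw": 0}])

```text
time_s: 15.1
tcp_pos: [0.5767, 0.2369, 0.0195]
ee_rot: [[-0.919, -0.395, -0.005], [-0.395, 0.919, -0.003], [0.006, -0.001, -1.0]]
wrist_force: [-1.2, -0.5, -0.0]
gripper_width: 0.008
gripper_force: 0.0
```

```bash
python3 bp.py
```

```text
board -181.61679321431274 -2.1852014812836273 [np.float64(19.5135414679685), np.float64(113.2742352886758)] F 0.022576121351402467 -1.30426342716615 -0.003661799059511084 [0.03897869 0.02659206 0.05417791] 0.6596262134938746
```

Request:
play_rows(steps=[{"ax": 0, "ay": 0, "az": 0, "dx": 0, "dy": 0, "dz": 0, "claw": 0}, {"ax": 0, "ay": 0, "az": 0, "dx": 0, "dy": -6, "dz": 0, "claw": 0}, {"ax": 0, "ay": 0, "az": 0, "dx": 0, "dy": -5, "dz": 0, "claw": 0}, {"ax": 0, "ay": 0, "az": 0, "dx": 0, "dy": -4, "dz": 0, "claw": 0}, {"ax": 0, "ay": 0, "az": 0, "dx": 0, "dy": -3, "dz": 0, "claw": 0}, {"ax": 0, "ay": 0, "az": 0, "dx": 0, "dy": -3, "dz": 0, "claw": 0}, {"ax": 0, "ay": 0, "az": 0, "dx": 0, "dy": -3, "dz": 0, "claw": 0}, {"ax": 0, "ay": 0, "az": 0, "dx": 0, "dy": -3, "dz": 0, "claw": 0}, {"ax": 0, "ay": 0, "az": 0, "dx": 0, "dy": -3, "dz": 0, "claw": 0}, {"ax": 0, "ay": 0, "az": 0, "dx": 0, "dy": -3, "dz": 0, "claw": 0}, {"ax": 0, "ay": 0, "az": 0, "dx": 0, "dy": -3, "dz": 0, "claw": 0}, {"ax": 0, "ay": 0, "az": 0, "dx": 0, "dy": -3, "dz": 0, "claw": 0}, {"ax": 0, "ay": 0, "az": 0, "dx": 0, "dy": -3, "dz": 0, "claw": 0}, {"ax": 0, "ay": 0, "az": 0, "dx": 0, "dy": -3, "dz": 0, "claw": 0}, {"ax": 0, "ay": 0, "az": 0, "dx": 0, "dy": -3, "dz": 0, "claw": 0}, {"ax": 0, "ay": 0, "az": 0, "dx": 0, "dy": 0, "dz": 0, "claw": 0}])

```text
time_s: 16.7
tcp_pos: [0.5976, 0.1935, 0.0226]
ee_rot: [[-0.919, -0.395, 0.0], [-0.395, 0.919, -0.0], [0.0, -0.0, -1.0]]
wrist_force: [1.0, 2.1, -0.8]
gripper_width: 0.006
gripper_force: 0.3
```

```bash
python3 bp.py
```

```text
board -133.45432658306913 -0.14758873038861964 [np.float64(22.56689175804654), np.float64(113.28841602984615)] F -1.4858609772804368 1.7355384680580674 -0.8298723531920047 [ 0.18512432 -0.01712889  0.044649  ] 0.5421083470371333
```

Request:
play_rows(steps=[{"ax": 0, "ay": 0, "az": 0, "dx": 0, "dy": -3, "dz": 0, "claw": 0}, {"ax": 0, "ay": 0, "az": 0, "dx": 0, "dy": -3, "dz": 0, "claw": 0}, {"ax": 0, "ay": 0, "az": 0, "dx": 0, "dy": -3, "dz": 0, "claw": 0}, {"ax": 0, "ay": 0, "az": 0, "dx": 0, "dy": -2, "dz": 0, "claw": 0}, {"ax": 0, "ay": 0, "az": 0, "dx": 0, "dy": 0, "dz": 0, "claw": 0}])

```text
time_s: 17.2
tcp_pos: [0.6018, 0.1836, 0.0226]
ee_rot: [[-0.918, -0.395, 0.0], [-0.395, 0.918, -0.0], [0.0, -0.0, -1.0]]
wrist_force: [0.1, 0.9, 0.2]
gripper_width: 0.005
gripper_force: 0.5
```

```bash
python3 bp.py
```

```text
board -122.62341371272734 -0.1712682405434549 [np.float64(22.55245028317937), np.float64(113.29599539507058)] F -0.7617774973900695 0.4045432261207498 0.23650958836381994 [0.27853688 0.04513519 0.00796086] 0.41383373804473744
```

Request:
play_rows(steps=[{"ax": 0, "ay": 0, "az": 0, "dx": 0, "dy": -1.5, "dz": 0, "claw": 0}, {"ax": 0, "ay": 0, "az": 0, "dx": 0, "dy": -1, "dz": 0, "claw": 0}, {"ax": 0, "ay": 0, "az": 0, "dx": 0, "dy": 0, "dz": 0, "claw": 0}])

```text
time_s: 17.5
tcp_pos: [0.6027, 0.1816, 0.0226]
ee_rot: [[-0.918, -0.396, 0.0], [-0.396, 0.918, -0.0], [-0.0, -0.0, -1.0]]
wrist_force: [-1.3, 1.4, 0.7]
gripper_width: 0.003
gripper_force: 1.2
```

```bash
python3 bp.py
```

```text
board -120.50255633679956 -0.1351639438034553 [np.float64(22.574112955856783), np.float64(113.30821514826681)] F -1.8412846839330665 -0.629101096946003 0.7275852302115096 [ 0.67934334  0.27154106 -0.00334471] 0.2861355101292393
```

Request:
play_rows(steps=[{"ax": 0, "ay": 0, "az": 0, "dx": 0, "dy": -1, "dz": 0, "claw": 0}, {"ax": 0, "ay": 0, "az": 0, "dx": 0, "dy": -1, "dz": 0, "claw": 0}, {"ax": 0, "ay": 0, "az": 0, "dx": 0, "dy": 0, "dz": 0, "claw": 0}])

```text
time_s: 17.8
tcp_pos: [0.6035, 0.1798, 0.0226]
ee_rot: [[-0.918, -0.396, 0.0], [-0.396, 0.918, 0.0], [-0.0, 0.0, -1.0]]
wrist_force: [-1.2, 1.6, 0.6]
gripper_width: 0.005
gripper_force: 1.4
```

```bash
python3 bp.py
```

```text
board -118.54883969189865 -0.13720552882220716 [np.float64(22.57257030586277), np.float64(113.30481661898784)] F -1.9370797971208045 -0.49246507447216725 0.6493686836652675 [0.79943429 0.33416983 0.03197847] 0.42298854311843886
```

Request:
play_rows(steps=[{"ax": 0, "ay": 0, "az": 0, "dx": 0, "dy": -0.7, "dz": 0, "claw": 0}, {"ax": 0, "ay": 0, "az": 0, "dx": 0, "dy": -0.7, "dz": 0, "claw": 0}, {"ax": 0, "ay": 0, "az": 0, "dx": 0, "dy": 0, "dz": 0, "claw": 0}])

```text
time_s: 18.1
tcp_pos: [0.6041, 0.1785, 0.0226]
ee_rot: [[-0.918, -0.396, 0.0], [-0.396, 0.918, 0.0], [-0.0, -0.0, -1.0]]
wrist_force: [-0.2, 2.4, 0.9]
gripper_width: 0.007
gripper_force: 1.5
```

```bash
python3 bp.py
```

```text
board -117.12110003597473 -0.11455071152440155 [np.float64(22.585293717880443), np.float64(113.30563987638996)] F -2.282980901288518 0.780070406346703 0.9118814296384412 [ 0.78426518  0.30378905 -0.00760126] 0.6049812362317378
```

Request:
play_rows(steps=[{"ax": 0, "ay": 0, "az": 0, "dx": 0, "dy": -0.7, "dz": 0, "claw": 0}, {"ax": 0, "ay": 0, "az": 0, "dx": 0, "dy": -0.7, "dz": 0, "claw": 0}, {"ax": 0, "ay": 0, "az": 0, "dx": 0, "dy": 0, "dz": 0, "claw": 0}])

```text
time_s: 18.4
tcp_pos: [0.6046, 0.1772, 0.0226]
ee_rot: [[-0.918, -0.396, 0.0], [-0.396, 0.918, -0.0], [-0.0, -0.0, -1.0]]
wrist_force: [-1.4, 2.1, -0.1]
gripper_width: 0.007
gripper_force: 1.5
```

```bash
python3 bp.py
```

```text
board -115.71271546078762 -0.12558725442282537 [np.float64(22.584474133988344), np.float64(113.30569281938327)] F -2.528278961334154 -0.4600576739658041 -0.06721755760185188 [0.77291276 0.3519534  0.04567473] 0.6246442805588002
```

Request:
play_rows(steps=[{"ax": 0, "ay": 0, "az": 0, "dx": 0, "dy": -0.7, "dz": 0, "claw": 0}, {"ax": 0, "ay": 0, "az": 0, "dx": 0, "dy": -0.7, "dz": 0, "claw": 0}, {"ax": 0, "ay": 0, "az": 0, "dx": 0, "dy": -0.5, "dz": 0, "claw": 0}, {"ax": 0, "ay": 0, "az": 0, "dx": 0, "dy": 0, "dz": 0, "claw": 0}])

```text
time_s: 18.8
tcp_pos: [0.6053, 0.1755, 0.0225]
ee_rot: [[-0.918, -0.396, -0.0], [-0.396, 0.918, -0.0], [0.0, -0.0, -1.0]]
wrist_force: [-0.7, 3.7, 0.9]
gripper_width: 0.003
gripper_force: 1.5
```

```bash
python3 bp.py
python3 - <<'E'
from fit import *
a=np.radians(-66.7);X=np.array([np.cos(a),np.sin(a)]);Y=np.array([-X[1],X[0]])
for n,zo in(("scene",.0019),("side",-.0004)):
    c=capture(n);P=cloud(c).reshape(-1,3);P=P[np.isfinite(P).all(1)]
    d=P[:,:2]-[.6505,.071];b=np.c_[d@X,d@Y]*1000;z=P[:,2]-zo
    for lo,hi in((-82,-60),(-60,-30),(30,60),(60,82)):
        k=(z>.006)&(z<.021)&(b[:,0]>-125)&(b[:,0]<-85)&(b[:,1]>lo)&(b[:,1]<hi)
        if k.sum()>3: print(n,lo,k.sum(),np.percentile(b[k,0],[10,50,90]))
E
```

```text
board -113.80616855438095 -0.15438759771132737 [np.float64(22.54565041335448), np.float64(113.30714029121371)] F -3.6572297435790952 0.7786580676666103 0.8801675790821841 [ 0.87378685  0.34374289 -0.00991135] 0.2987960215661968
scene -82 49 [-105.30385731 -103.59888086 -101.6301797 ]
scene -60 62 [-105.65538269 -103.7722447  -102.48101546]
scene 30 60 [-105.56135513 -103.62534031 -102.0920329 ]
scene 60 47 [-105.45973774 -103.73848146 -102.72333074]
side -82 51 [-104.92296543 -103.75210895  -91.02900642]
side -60 64 [-105.07399216 -103.81216876 -102.45913621]
side 60 46 [-105.11534727 -103.43196614 -100.32109406]
```

Request:
play_rows(steps=[{"ax": 0, "ay": 0, "az": 0, "dx": 0, "dy": -0.6, "dz": 0, "claw": 0}, {"ax": 0, "ay": 0, "az": 0, "dx": 0, "dy": -0.5, "dz": 0, "claw": 0}, {"ax": 0, "ay": 0, "az": 0, "dx": 0, "dy": 0, "dz": 0, "claw": 0}])

```text
time_s: 19.2
tcp_pos: [0.6058, 0.1745, 0.0226]
ee_rot: [[-0.918, -0.396, 0.0], [-0.396, 0.918, 0.0], [-0.0, -0.0, -1.0]]
wrist_force: [-1.3, 2.1, 0.7]
gripper_width: 0.004
gripper_force: 1.6
```

```bash
python3 bp.py
```

```text
board -112.78556595510912 -0.1470616934558393 [np.float64(22.589579128548742), np.float64(113.30820153524346)] F -2.418984889809351 -0.4000228142105269 0.7347479641840339 [0.91106318 0.37902986 0.0558294 ] 0.390643507816923
```

Request:
play_rows(steps=[{"ax": 0, "ay": 0, "az": 0, "dx": 0, "dy": -0.5, "dz": 0, "claw": 0}, {"ax": 0, "ay": 0, "az": 0, "dx": 0, "dy": -0.5, "dz": 0, "claw": 0}, {"ax": 0, "ay": 0, "az": 0, "dx": 0, "dy": 0, "dz": 0, "claw": 0}])

```text
time_s: 19.5
tcp_pos: [0.6062, 0.1736, 0.0226]
ee_rot: [[-0.918, -0.396, 0.0], [-0.396, 0.918, 0.0], [-0.0, -0.0, -1.0]]
wrist_force: [-1.3, 2.4, 1.6]
gripper_width: 0.007
gripper_force: 1.7
```

```bash
python3 bp.py
```

```text
board -111.7512802716354 -0.14430732540344593 [np.float64(22.565947017078436), np.float64(113.30860080445713)] F -2.7178241182598692 -0.2682396666143958 1.5600135025157147 [0.90655635 0.38308835 0.02924949] 0.5873986289487078
```

Request:
play_rows(steps=[{"ax": 0, "ay": 0, "az": 0, "dx": 0, "dy": -0.5, "dz": 0, "claw": 0}, {"ax": 0, "ay": 0, "az": 0, "dx": 0, "dy": -0.5, "dz": 0, "claw": 0}, {"ax": 0, "ay": 0, "az": 0, "dx": 0, "dy": -0.5, "dz": 0, "claw": 0}, {"ax": 0, "ay": 0, "az": 0, "dx": 0, "dy": 0, "dz": 0, "claw": 0}])

```text
time_s: 19.9
tcp_pos: [0.6068, 0.1724, 0.0226]
ee_rot: [[-0.918, -0.396, 0.0], [-0.396, 0.918, 0.0], [-0.0, 0.0, -1.0]]
wrist_force: [-0.7, 4.1, 2.1]
gripper_width: 0.005
gripper_force: 2.2
```

```bash
python3 bp.py
```

```text
board -110.41678771728871 -0.036635063722187056 [np.float64(22.563766362736178), np.float64(113.30381742435708)] F -4.054025184054046 1.0001218720993066 2.1308509254715498 [ 1.20008948  0.461808   -0.04810891] 0.47310778467352277
```

Request:
play_rows(steps=[{"ax": 0, "ay": 0, "az": 0, "dx": 0, "dy": -0.5, "dz": 0, "claw": 0}, {"ax": 0, "ay": 0, "az": 0, "dx": 0, "dy": -0.5, "dz": 0, "claw": 0}, {"ax": 0, "ay": 0, "az": 0, "dx": 0, "dy": 0, "dz": 0, "claw": 0}])

```text
time_s: 20.2
tcp_pos: [0.607, 0.1723, 0.0226]
ee_rot: [[-0.918, -0.396, 0.0], [-0.396, 0.918, 0.001], [-0.001, 0.001, -1.0]]
wrist_force: [-2.8, 6.5, 2.0]
gripper_width: 0.003
gripper_force: 3.7
```

```bash
python3 bp.py
```

```text
board -110.27407267147154 0.10608520990890469 [np.float64(22.624960116205983), np.float64(113.30670188597517)] F -7.042350590518039 -0.0036772918385712394 1.9600371014327787 [ 2.07462844  0.84909027 -0.04432471] 0.29626611836252204
```

Request:
play_rows(steps=[{"ax": 0, "ay": 0, "az": 0, "dx": 0, "dy": -0.6, "dz": 0, "claw": 0}, {"ax": 0, "ay": 0, "az": 0, "dx": 0, "dy": 0, "dz": 0, "claw": 0}, {"ax": 0, "ay": 0, "az": 0, "dx": 0, "dy": 4, "dz": 0, "claw": 0}, {"ax": 0, "ay": 0, "az": 0, "dx": 0, "dy": 16, "dz": 0, "claw": 0}, {"ax": 0, "ay": 0, "az": 0, "dx": 0, "dy": 0, "dz": -30, "claw": 34}, {"ax": 0, "ay": 0, "az": 0, "dx": 0, "dy": 0, "dz": -40, "claw": 34}, {"ax": 0, "ay": 0, "az": 0, "dx": 0, "dy": 0, "dz": -30, "claw": 34}, {"ax": 0, "ay": 0, "az": 0, "dx": 0, "dy": 0, "dz": 0, "claw": 34}])

```text
time_s: 21.0
tcp_pos: [0.6019, 0.1905, 0.1278]
ee_rot: [[-0.918, -0.397, 0.009], [-0.397, 0.918, 0.003], [-0.009, -0.001, -1.0]]
wrist_force: [-0.5, 0.7, -0.6]
gripper_width: 0.283
gripper_force: 0.0
```

```bash
python3 -c "
from plan import *
print(cur())
s=plan([(486,93,122,145.5,7),(486,93,80,145.5,2)])"
python3 - <<'E'
from fit import *
a=np.radians(-66.7);X=np.array([np.cos(a),np.sin(a)]);Y=np.array([-X[1],X[0]])
for n,zo in(("scene",.0019),("side",-.0004)):
    c=capture(n);P=cloud(c).reshape(-1,3);k=np.isfinite(P).all(1);P=P[k];f=c["frame"].reshape(-1,3)[k]
    d=P[:,:2]-[.6505,.071];b=np.c_[d@X,d@Y]*1000;z=P[:,2]-zo
    for lo,hi in((-82,-50),(-50,0),(0,50),(50,82)):
        k=(z>.006)&(z<.021)&(b[:,0]>-125)&(b[:,0]<-85)&(b[:,1]>lo)&(b[:,1]<hi)
        if k.sum()>3: print(n,lo,k.sum(),np.median(b[k,0]))
    k=(np.hypot(P[:,0]-.5163,P[:,1]-.1373)<.08)&(z>.030)&(z<.042)&(P[:,1]<.135)&(f.max(1)<90)
    print("knob",k.sum(),P[k].mean(0))
E
```

```text
[np.float64(601.9179511624511), np.float64(190.4824601690182), np.float64(127.77671263781373), np.float64(113.37850679058491)]
9 [{'dx': 20.7, 'dy': -6.2, 'dz': 0.8, 'az': -4.6}, {'dx': 21.2, 'dy': -4.5, 'dz': 0.9, 'az': -4.6}, {'dx': 21.4, 'dy': -2.9, 'dz': 0.8, 'az': -4.6}, {'dx': 21.6, 'dy': -1.0, 'dz': 0.8, 'az': -4.6}, {'dx': 21.7, 'dy': 0.6, 'dz': 0.8, 'az': -4.5}, {'dx': 21.5, 'dy': 2.3, 'dz': 0.9, 'az': -4.6}, {'dx': 21.2, 'dy': 4.1, 'dz': 0.8, 'az': -4.6}, {'dz': 21.0}, {'dz': 21.0}]
end [486.   93.   80.  145.5]
scene -82 66 -100.82151918154284
scene -50 101 -100.78747571151817
scene 0 104 -100.37972354670943
scene 50 63 -100.2612540550766
knob 33 [0.49475435 0.09973    0.03767396]
side -82 61 -100.49853183032131
side -50 103 -100.4282421289661
side 0 96 -100.09229871458916
side 50 59 -99.68897997656588
knob 53 [0.50034344 0.1046183  0.03479895]
```

Request:
play_rows(steps=[{"ax": 0, "ay": 0, "az": -4.6, "dx": 20.7, "dy": -6.2, "dz": 0.8, "claw": 36}, {"ax": 0, "ay": 0, "az": -4.6, "dx": 21.2, "dy": -4.5, "dz": 0.9, "claw": 36}, {"ax": 0, "ay": 0, "az": -4.6, "dx": 21.4, "dy": -2.9, "dz": 0.8, "claw": 36}, {"ax": 0, "ay": 0, "az": -4.6, "dx": 21.6, "dy": -1, "dz": 0.8, "claw": 36}, {"ax": 0, "ay": 0, "az": -4.5, "dx": 21.7, "dy": 0.6, "dz": 0.8, "claw": 36}, {"ax": 0, "ay": 0, "az": -4.6, "dx": 21.5, "dy": 2.3, "dz": 0.9, "claw": 36}, {"ax": 0, "ay": 0, "az": -4.6, "dx": 21.2, "dy": 4.1, "dz": 0.8, "claw": 36}, {"ax": 0, "ay": 0, "az": 0, "dx": 0, "dy": 0, "dz": 0, "claw": 36}, {"ax": 0, "ay": 0, "az": 0, "dx": 0, "dy": 0, "dz": 0, "claw": 36}])

```text
time_s: 22.0
tcp_pos: [0.4829, 0.0915, 0.1159]
ee_rot: [[-0.569, -0.823, -0.002], [-0.823, 0.569, -0.001], [0.002, 0.001, -1.0]]
wrist_force: [0.2, 0.5, -0.1]
gripper_width: 0.417
gripper_force: 0.0
```

Run:
```python
from h import *
from plan import cur
print(cur());c=capture("wrist");cv2.imwrite("pics/w3.png",c["frame"]);np.savez("w3.npz",P=cloud(c))
```

```text
[np.float64(482.93262718084054), np.float64(91.49281862923311), np.float64(115.89743317862536), np.float64(145.35281441483508)]
```

View pics/w3.png

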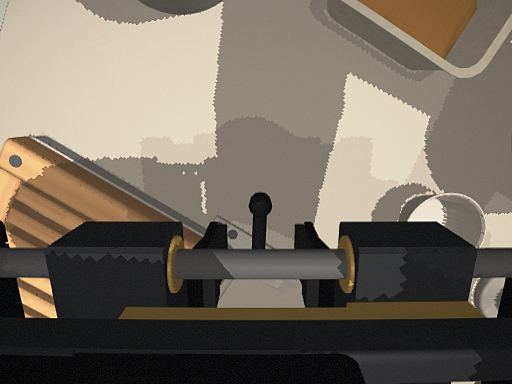

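The wrist view shows the knob at (260,202), between the fingers (inner faces near 225 and 297). It is centred, so I can go down.

Request:
play_rows(steps=[{"ax": 0, "ay": 0, "az": 0, "dx": -1.5, "dy": 0, "dz": 15, "claw": 36}, {"ax": 0, "ay": 0, "az": 0, "dx": 0, "dy": 0, "dz": 15, "claw": 36}, {"ax": 0, "ay": 0, "az": 0, "dx": 0, "dy": 0, "dz": 15, "claw": 36}, {"ax": 0, "ay": 0, "az": 0, "dx": 0, "dy": 0, "dz": 12, "claw": 36}, {"ax": 0, "ay": 0, "az": 0, "dx": 0, "dy": 0, "dz": 12, "claw": 36}, {"ax": 0, "ay": 0, "az": 0, "dx": 0, "dy": 0, "dz": 12, "claw": 36}, {"ax": 0, "ay": 0, "az": 0, "dx": 0, "dy": 0, "dz": 0, "claw": 22}, {"ax": 0, "ay": 0, "az": 0, "dx": 0, "dy": 0, "dz": 0, "claw": 22}, {"ax": 0, "ay": 0, "az": 0, "dx": 0, "dy": 0, "dz": 0, "claw": 22}])

```text
time_s: 22.95
tcp_pos: [0.485, 0.0935, 0.0361]
ee_rot: [[-0.568, -0.823, 0.001], [-0.823, 0.568, 0.0], [-0.001, -0.001, -1.0]]
wrist_force: [-0.0, -0.9, 0.2]
gripper_width: 0.275
gripper_force: 0.0
```

```bash
python3 -c "
from plan import *
c=cur();v=np.array(c[:2])-[516.3,137.3];print(c,np.hypot(*v),np.degrees(np.arctan2(v[1],v[0]))%360)
"
```

```text
[np.float64(484.95286206276694), np.float64(93.49905709788716), np.float64(36.1365610418577), np.float64(145.41789997409504)] 53.86246982798007 234.40973671326952
```

Request:
play_rows(steps=[{"ax": 0, "ay": 0, "az": 7, "dx": -0.4, "dy": 6.6, "dz": 1, "claw": 22}, {"ax": 0, "ay": 0, "az": 7, "dx": -0.4, "dy": 6.6, "dz": 1, "claw": 22}, {"ax": 0, "ay": 0, "az": 7, "dx": -0.4, "dy": 6.6, "dz": 1, "claw": 22}, {"ax": 0, "ay": 0, "az": 7, "dx": -0.4, "dy": 6.6, "dz": 0, "claw": 22}, {"ax": 0, "ay": 0, "az": 7, "dx": -0.4, "dy": 6.6, "dz": 0, "claw": 22}, {"ax": 0, "ay": 0, "az": 7, "dx": -0.4, "dy": 6.6, "dz": 0, "claw": 22}, {"ax": 0, "ay": 0, "az": 7, "dx": -0.4, "dy": 6.6, "dz": 0, "claw": 22}, {"ax": 0, "ay": 0, "az": 7, "dx": -0.4, "dy": 6.6, "dz": 0, "claw": 22}, {"ax": 0, "ay": 0, "az": 7, "dx": -0.4, "dy": 6.6, "dz": 0, "claw": 22}, {"ax": 0, "ay": 0, "az": 7, "dx": -0.4, "dy": 6.6, "dz": 0, "claw": 22}, {"ax": 0, "ay": 0, "az": 7, "dx": -0.4, "dy": 6.6, "dz": 0, "claw": 22}, {"ax": 0, "ay": 0, "az": 7, "dx": -0.4, "dy": 6.6, "dz": 0, "claw": 22}, {"ax": 0, "ay": 0, "az": 0, "dx": 0, "dy": 0, "dz": 0, "claw": 22}])

```text
time_s: 24.25
tcp_pos: [0.4681, 0.1643, 0.0334]
ee_rot: [[-0.878, 0.478, 0.001], [0.478, 0.878, 0.001], [-0.001, 0.001, -1.0]]
wrist_force: [-0.4, 0.0, -0.8]
gripper_width: 0.255
gripper_force: 0.0
```

```bash
cat > lv.py <<'E'
from plan import *
c=cur();v=np.array(c[:2])-[516.3,137.3];s=sense();F=np.array(s['wrist_force']);b=np.radians(c[3])
print(c,np.hypot(*v),np.degrees(np.arctan2(v[1],v[0]))%360,'F along y',F[:2]@[np.cos(b),np.sin(b)],F)
E
python3 lv.py
```

```text
[np.float64(468.0592410710755), np.float64(164.29674880981528), np.float64(33.40125046125735), np.float64(61.450825155872735)] 55.28105704795147 150.76752004517738 F along y -0.15749469051442977 [-0.35778605  0.01536401 -0.80525685]
```

Request:
play_rows(steps=[{"ax": 0, "ay": 0, "az": 3, "dx": -0.1, "dy": 2.9, "dz": 0, "claw": 22}, {"ax": 0, "ay": 0, "az": 3, "dx": -0.1, "dy": 2.9, "dz": 0, "claw": 22}, {"ax": 0, "ay": 0, "az": 3, "dx": -0.1, "dy": 2.9, "dz": 0, "claw": 22}, {"ax": 0, "ay": 0, "az": 1, "dx": 0, "dy": 1, "dz": 0, "claw": 22}, {"ax": 0, "ay": 0, "az": 0, "dx": 0, "dy": 0, "dz": 0, "claw": 22}])

```text
time_s: 24.75
tcp_pos: [0.4728, 0.1715, 0.033]
ee_rot: [[-0.783, 0.622, 0.0], [0.622, 0.783, 0.0], [0.0, 0.0, -1.0]]
wrist_force: [-0.5, 0.1, 0.9]
gripper_width: 0.25
gripper_force: 0.4
```

```bash
python3 lv.py
```

```text
[np.float64(472.7666736005292), np.float64(171.45763337051542), np.float64(32.9966629526083), np.float64(51.51251908771927)] 55.33438736335124 141.88114057581151 F along y -0.23625927177551836 [-0.5250036   0.11558486  0.87980425]
```

Request:
play_rows(steps=[{"ax": 0, "ay": 0, "az": 0, "dx": 0, "dy": 1, "dz": 0, "claw": 22}, {"ax": 0, "ay": 0, "az": 0, "dx": 0, "dy": 1, "dz": 0, "claw": 22}, {"ax": 0, "ay": 0, "az": 0, "dx": 0, "dy": 0.5, "dz": 0, "claw": 22}, {"ax": 0, "ay": 0, "az": 0, "dx": 0, "dy": 0, "dz": 0, "claw": 22}])

```text
time_s: 25.15
tcp_pos: [0.4743, 0.1735, 0.0327]
ee_rot: [[-0.782, 0.624, -0.0], [0.624, 0.782, -0.0], [0.0, -0.0, -1.0]]
wrist_force: [-0.3, -0.7, 0.8]
gripper_width: 0.255
gripper_force: 0.6
```

```bash
python3 lv.py
```

```text
[np.float64(474.296210561711), np.float64(173.5329145744638), np.float64(32.662357657222), np.float64(51.42512786112455)] 55.47199677077169 139.21859621666175 F along y -0.7284924769790507 [-0.29959228 -0.69287519  0.78847342]
```

Request:
play_rows(steps=[{"ax": 0, "ay": 0, "az": 0, "dx": 0, "dy": 0.6, "dz": 0, "claw": 22}, {"ax": 0, "ay": 0, "az": 0, "dx": 0, "dy": 0.6, "dz": 0, "claw": 22}, {"ax": 0, "ay": 0, "az": 0, "dx": 0, "dy": 0, "dz": 0, "claw": 22}])

```text
time_s: 25.45
tcp_pos: [0.4746, 0.174, 0.0326]
ee_rot: [[-0.782, 0.624, -0.001], [0.624, 0.782, -0.001], [0.0, -0.002, -1.0]]
wrist_force: [-3.2, -2.4, 2.0]
gripper_width: 0.252
gripper_force: 1.4
```

```bash
python3 lv.py
```

```text
[np.float64(474.5765541479765), np.float64(173.9982656955282), np.float64(32.56155939451177), np.float64(51.400113434124506)] 55.56625449700849 138.666440036825 F along y -3.877174374092785 [-3.23419212 -2.37924665  2.02835243]
```

The lever is at its stop. Now I'll release, lift and look.

Request:
play_rows(steps=[{"ax": 0, "ay": 0, "az": 0, "dx": 0, "dy": -1.5, "dz": 0, "claw": 22}, {"ax": 0, "ay": 0, "az": 0, "dx": 0, "dy": -0.5, "dz": 0, "claw": 34}, {"ax": 0, "ay": 0, "az": 0, "dx": 0, "dy": 0, "dz": 0, "claw": 34}, {"ax": 0, "ay": 0, "az": 0, "dx": 0, "dy": 0, "dz": -8, "claw": 34}, {"ax": 0, "ay": 0, "az": 0, "dx": 0, "dy": 0, "dz": -20, "claw": 34}, {"ax": 0, "ay": 0, "az": 0, "dx": 0, "dy": 0, "dz": -30, "claw": 34}, {"ax": 0, "ay": 0, "az": 0, "dx": 0, "dy": 0, "dz": -40, "claw": 34}, {"ax": 0, "ay": 0, "az": 0, "dx": 0, "dy": 0, "dz": -40, "claw": 34}, {"ax": 0, "ay": 0, "az": 0, "dx": 0, "dy": 0, "dz": -40, "claw": 34}, {"ax": 0, "ay": 0, "az": 0, "dx": 0, "dy": 0, "dz": -40, "claw": 34}, {"ax": 0, "ay": 0, "az": 0, "dx": 0, "dy": 0, "dz": 0, "claw": 34}, {"ax": 0, "ay": 0, "az": 0, "dx": 0, "dy": 0, "dz": 0, "claw": 34}])

```text
time_s: 26.65
tcp_pos: [0.4741, 0.1732, 0.2522]
ee_rot: [[-0.782, 0.624, 0.003], [0.624, 0.782, 0.003], [-0.0, 0.004, -1.0]]
wrist_force: [-0.4, 0.8, -0.9]
gripper_width: 0.39
gripper_force: 0.0
```

Run:
```python
from fit import *
a=np.radians(-66.7);X=np.array([np.cos(a),np.sin(a)]);Y=np.array([-X[1],X[0]])
for n,zo in(("scene",.0019),("side",-.0004)):
    c=capture(n);P=cloud(c).reshape(-1,3);k=np.isfinite(P).all(1);P=P[k];f=c["frame"].reshape(-1,3)[k]
    if n=="side": cv2.imwrite("pics/fin.png",cv2.resize(c["frame"][120:300,100:400],None,fx=2.5,fy=2.5))
    d=P[:,:2]-[.6505,.071];b=np.c_[d@X,d@Y]*1000;z=P[:,2]-zo
    for lo,hi in((-50,0),(0,50),(50,82)):
        k=(z>.006)&(z<.021)&(b[:,0]>-125)&(b[:,0]<-85)&(b[:,1]>lo)&(b[:,1]<hi)
        if k.sum()>3: print(n,lo,k.sum(),np.median(b[k,0]))
    k=(np.hypot(P[:,0]-.473,P[:,1]-.172)<.025)&(z>.030)&(z<.044)
    print("knob",k.sum(),P[k].mean(0))
    for nm,cx,cy,R in(("cup1",.38,.185,.05),("cup2",.73,.24,.045),("timer",.37,.27,.05)):
        k=(np.hypot(P[:,0]-cx,P[:,1]-cy)<R)&(P[:,2]>.025)&(P[:,2]<.055)
        print(nm,k.sum(),P[k].min(0).round(3),P[k].max(0).round(3))
```

```text
scene -50 103 -100.4665460752179
scene 0 102 -100.04030033397618
scene 50 63 -100.24338445361757
knob 42 [0.47362289 0.17464228 0.03802873]
cup1 297 [0.349 0.156 0.025] [0.412 0.22  0.04 ]
cup2 242 [0.699 0.213 0.025] [0.76  0.278 0.039]
timer 481 [0.327 0.259 0.025] [0.383 0.31  0.051]
side -50 103 -100.43027164039052
side 0 102 -100.15789551927767
side 50 63 -99.89544907376049
knob 48 [0.4722791  0.17383051 0.03581789]
cup1 236 [0.35  0.156 0.025] [0.411 0.223 0.038]
cup2 221 [0.697 0.211 0.025] [0.762 0.276 0.038]
timer 496 [0.329 0.22  0.025] [0.382 0.309 0.05 ]
```

View pics/fin.png

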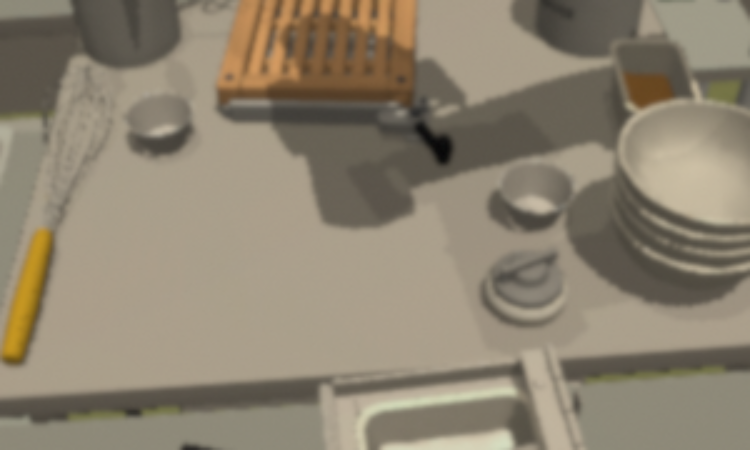

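The picture shows the panel flush against the board at (310,108), the nose across it at (400,115), the knob at (440,150), and the cups and timer where they were.

```bash
python3 -c "
from station import *
print(finish_job())"
```

```text
the job is handed in; nothing more can be done
None
```

The tray is fully home under the board and the lever is locked across it. The cups and timer have not moved, the gripper was clear, and the job was handed in at about 27 s of robot time.

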